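# Prop up the grinder control's cover and reset the speed knob

## Robot

A 6-joint arm with a two-finger parallel gripper is mounted at the origin on the work surface. World frame = base frame: x ahead of the robot, y to its left, z up, the work surface at z = 0. Lengths are in m, angles in degrees, forces in N, time in s.
With the tool pointing down it reaches from about 0.4 to 0.825 m from the base axis. Payload 7 kg.
Tool frame: the origin (TCP) lies midway between the tips of the shut fingers; the grasp point (between the pads) lies 19 mm behind it (ctrl.hold_point_z is the distance from the TCP to the grasp point, in m); z points along the fingers, x is the direction in which the jaws open and shut, and the axes are right-handed (so a half turn about z gives the same grasp; the last joint's range is limited). The gripper opens to 88 mm and grips with 3 to 60 N. Pads are 19 mm wide; open, the fingers measure 130 mm over their backs; the gripper's body (78 mm by 193 mm) begins 47 mm behind the grasp point.
Start: joints at [92.424, 20.546, 0.682, 0, -70.136, -16.507], TCP at [0.164, 0.655, 0.198] pointing down, gripper open.
Joint ranges: [-176.03, 176.03], [-82.01, 121.73], [-58.28, 71.71], [-173.87, 95.51], [-174.79, -0.11], [-173.66, 173.66]. Speed limits (degrees/s): [136.94, 136.94, 172.46, 180, 180, 180].

## Interface

Orientations are given as [roll, pitch, yaw] about the fixed x, y, z axes, in that order (R = Rz(yaw) Ry(pitch) Rx(roll)).
In Python, from plant import ctrl gives the robot as it stands.
- The arm moves only by the tool apply_moves, never from a script. Its argument "motion" is a list of rows, each a list of 2 entries, a list of its own where there are three numbers: the shift along the world's x, y, z in cm, then the turn about the world's z in degrees. In form: [[[tx, ty, tz], roll], ...]. A call has 1 to 10 rows; each row is the pose to reach, as a shift and turn from the pose commanded when the call began; what a row does not reach only later rows make up. A row lasts 1/10 s, in which the tool goes at most 50 mm and 8.59 degrees, less where a joint would pass 70% of its speed; a pose out of reach is approached as far as the arm can. A call with a gripper value outside its range is refused whole. "hand" is the finger opening in cm, from 0 to 8.76, set as the call begins (left out, the last holds). The fingers move at their own pace and stop on an object; the grip force is fixed at half the most. Time passes only in rows, so rows that repeat a pose let the fingers close. It gives the time, the measured TCP pose, the force and the opening at its end, in the units of the state.
- ctrl.get_obs(): the state, without advancing time (a new reading comes with each control period).
- ctrl.snapshot(name): name is "scene" or "top" or "wrist"; returns (picture, depth): 420x560x3 uint8, blue, green, red; 420x560 float32, m along the optical axis (not along the pixel's ray), 0 where there is no reading.
- ctrl.camera_model(name): a dict with "fx", "fy", "cx", "cy" (pixels), "k1" (the pictures are not rectified: a ray, as slopes to the right and down, at radius r is drawn at 1 + k1 r^2 times it, then the intrinsics apply), "cam_to_world" (4x4, takes a point from camera to world coordinates); the wrist camera has in their place "tool_from_camera" (4x4, takes a point from camera to tool coordinates, whose origin is the TCP and whose axes are the tool frame's). Camera axes: x right, y down, z forward; pixel columns grow to the right and rows downward; lengths in m; the calibration is good to about 2 mm. A picture is of the moment at which its call begins: read the wrist's pose just before it. camera_model takes no time and is no camera call.
- ctrl.close_job(): hands the job in, once; it reports no verdict.
The state is a dict: "clock": time; "joint_pos": joint angles; "qvel": joint speeds; "tau": joint torques, N m; "tool_pos": TCP position; "orientation": TCP orientation; "force": force on the tool from outside, world axes, zero at the start; "moment": the same for the moment, N m; "opening": finger opening in m.
Only numpy, scipy, OpenCV 4.12 (cv2) and the standard library are available. Lean on these libraries where they do the work, as an engineer would, in place of code of your own. Each camera call takes 0.05 s, during which the arm holds its last target.

## Task

On the belt grinder's speed control box, raise the spring-shut clear cover by the black stub on its swinging stay, stand the stay's foot in the little lipped steel seat on the front of the box and let go, so that the stay alone props the cover open. Then turn the round speed knob clockwise until its pointer lines up with the bright index mark on the dial around it, and leave the knob there with the cover still propped. Do not shift the dial, and leave the mugs, the hammer and the steel offcut where they are.

Things in the scene. Friction and masses are not known exactly. Their poses are not given: they have to be found in the camera images.
- console: Speed control box, grey, fixed to the bench; origin under its centre. x from its front (robot side, x=-65 mm) to its back (+65), y to its left, z up ('box frame'). Low part 130 x 250 x 70 mm high (x, y, z), the knob on its top face z=70. At y=84 to 125 mm a raised side, top z=116, carries the cover's hinge.
- hinge (a point): A point on the cover's hinge axis, box frame (0, 80, 122) mm; the axis runs along the box's x. A spring drives the cover shut from every angle (0.05 N m closed, 0.14 upright, 0.17 at the stop; its weight adds up to 0.12 or, past upright, takes off up to 0.06), so it never stays up by itself. Lifting it by the stay takes 2 to 5 N.
- cover (a joint): Clear plastic flip cover in a thin steel frame, 124 mm along x, 137 mm from hinge to free edge, 0.14 to 0.23 kg, with a lip hanging 24 mm down at the free edge. 0 = closed: level, 122 mm above the bench over the knob, free edge to the box's -y. Grows as the free edge rises; pi/2 = upright; 2.0 = stop.
- stay: Prop stay: steel bar 10 mm wide (y), 6 thick (x), pinned to the cover's front edge, swinging across the front of the box in box plane x=-79 mm (box front: -65). Origin on its pivot, 75 mm from the hinge axis along the cover (box frame (-79, 5, 122) when closed). Hangs straight down along its own -z within 0.15 rad; slight pin friction.
- stub (a point): Middle of the stay's grip: round black stub, diameter 12 mm, 24 long, sticking out to the front (stay's -x) from 3 to 27 mm before the bar's middle plane. This point: 15 mm before that plane, 77 below the pivot. Grip it across the bar (along y), the hand leaning back to the robot about 35 degrees, since cover and box are close behind. It can turn in the grip.
- foot (a point): Centre of the stay's foot: a round-ended cross bar of radius 6 mm, 22 mm long along x, at the stay's lower end, 107 mm below the pivot (30 mm beyond the stub). From hanging, it must go up past the seat on the seat's -y side (foot at box y of -15 mm or less, so fingers clear the seat), over the -y lip and down into the seat.
- seat (a point): Middle of the seat's floor, box frame (-79, 35, 96) mm: steel channel on the box's front, 27 mm long along x, open to the front, 22 mm wide inside (y=24 to 46) between lips 4 mm thick and 7 high (tops z=103); underside z=90. With the foot on the floor the cover is propped at 1.55 to 1.8 rad; let go, the spring presses the foot down and to the -y lip.
- knob (a joint): Round speed knob, diameter 38 mm, 6 to 39 mm above the box's top face, upright axis at box (0, -25) mm. Value = direction of its pointer, clockwise seen from above from the box's front (-x): pi/2 is box +y, pi the back. Range 0 to 3.4, friction 0.05 N m, stays where left. Starts 1.7 to 2.7 rad short of the index: more than one grasp, at any yaw.
- knob_grip (a point): On the knob's axis, 25 mm above the box's top face (box frame (0, -25, 95) mm). Fingertips must stay 7 mm above the top face to clear the dial.
- pointer (a point): Outer end of the light metal pointer rib on top of the knob, 19 mm from its axis.
- dial (a joint): Black dial disc under the knob, diameter 80 mm, 5 mm thick, on the box's top face, stiff to turn (0.3 N m). Value = direction of its light metal index mark, measured like the knob's: the knob is right when joint knob equals joint dial within 0.14 rad. Starts at 2.3 to 2.9; must not be turned.
- index (a point): Middle of the light metal index mark (bar 16 x 5 mm along the radius, 7 mm above the box's top face) on the dial, 31 mm from the knob's axis.
- mug_a: White enamel mug, 82 mm high and 82 mm across, bystander; origin under its centre.
- mug_b: A second such mug, bystander; origin under its centre.
- hammer: Hammer lying on the bench, bystander; origin under its middle.
- steel_offcut: Flat rusty steel offcut 90 x 50 x 12 mm, bystander; origin under its centre.

How it is judged:
By the outcome, as a careful person would: the job done as asked, in the order asked, and still so for the second after the job is handed in, with the robot touching nothing.
It also fails if it takes over 67 s, if anything falls off the work surface, if the arm or the gripper's body presses on something with over 40 N, if the wrist force passes 120 N, or if a joint passes its speed limit or range.

## Working session

There is one attempt and no reset: what is moved stays moved. The work goes in short steps, Python scripts to look and compute and a tool call to move; the robot and the scene stay as the last step left them, time stands still between calls to the robot, and variables do not carry over. Pictures are saved under pics/ and viewed, and the job is handed in when it is done.

Besides the shell and the picture viewer there is one more tool, called after "Emit:" by a JSON object that holds its "name" and its "arguments", one argument or row to a line. apply_moves: Moves the arm, as the interface text tells. Its arguments: {"type":"object","properties":{"motion":{"type":"array"},"hand":{"type":"number"}},"required":["motion"]}

```bash
ls; mkdir -p pics; python3 - <<'E'
from plant import ctrl
import cv2
o=ctrl.get_obs();print(o)
for n in("scene","top","wrist"):
    p,d=ctrl.snapshot(n);cv2.imwrite(f"pics/{n}0.png",p)
    import numpy as np; np.save(f"pics/{n}0.npy",d)
    print(n,ctrl.camera_model(n))
print(ctrl.hold_point_z)
E
```

```text
pics
{'clock': 0.0, 'joint_pos': array([ 9.24237379e+01,  2.05955999e+01,  6.35074477e-01, -2.06216749e-02,
       -7.01359156e+01, -1.65063251e+01]), 'qvel': array([ 0.03071922,  0.09360059,  0.01847041,  0.09313392, -0.07104399,
        0.05064107]), 'tau': array([-2.25912394e-03, -5.82713306e+01,  2.93063807e+01,  6.99730530e+00,
        7.10398905e-03, -1.50167266e-04]), 'tool_pos': array([0.16414355, 0.65419395, 0.19688402]), 'orientation': array([-1.79991183e+02, -9.79747837e-02, -1.04089618e+02]), 'force': array([ 0.03598684, -0.87601516, -0.71592966]), 'moment': array([0.00232465, 0.02653413, 0.01465431]), 'opening': 0.08785320936339808}
scene {'fx': 409.22630259601743, 'fy': 409.22630259601743, 'cx': 281.1697168071539, 'cy': 208.98171980775206, 'k1': -0.07158517465178074, 'cam_to_world': array([[ 0.86394803,  0.33048245, -0.37996732,  0.88242165],
       [ 0.50356769, -0.57244691,  0.64708896, -0.66199787],
       [-0.00365958, -0.75039049, -0.66098466,  0.77570362],
       [ 0.        ,  0.        ,  0.        ,  1.        ]])}
top {'fx': 387.0860475020951, 'fy': 387.086047
[... 155 characters left out ...]
660477],
       [-0.99971018,  0.02064933, -0.0123762 ,  0.01807596],
       [ 0.01078501, -0.07546511, -0.99709012,  1.04422094],
       [ 0.        ,  0.        ,  0.        ,  1.        ]])}
wrist {'fx': 341.52284883473965, 'fy': 341.52284883473965, 'cx': 271.26167610534793, 'cy': 213.8520529694513, 'k1': -0.07440972570921717, 'tool_from_camera': array([[ 9.99999894e-01,  1.57857243e-04, -4.33490198e-04,
        -1.17250429e-03],
       [-2.84359752e-05,  9.58941280e-01,  2.83604692e-01,
        -7.68811008e-02],
       [ 4.60460700e-04, -2.83604650e-01,  9.58941182e-01,
        -1.88475735e-01],
       [ 0.00000000e+00,  0.00000000e+00,  0.00000000e+00,
         1.00000000e+00]])}
0.0188
```

View pics/scene0.png

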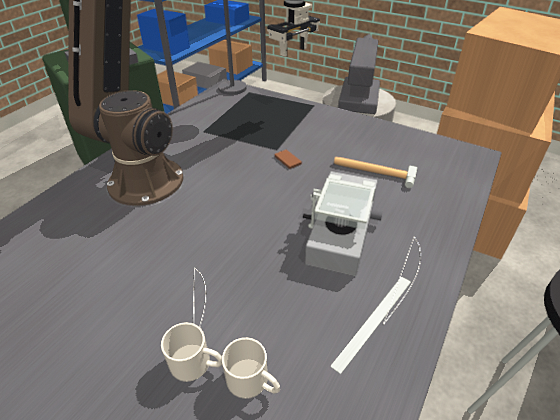

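View pics/top0.png

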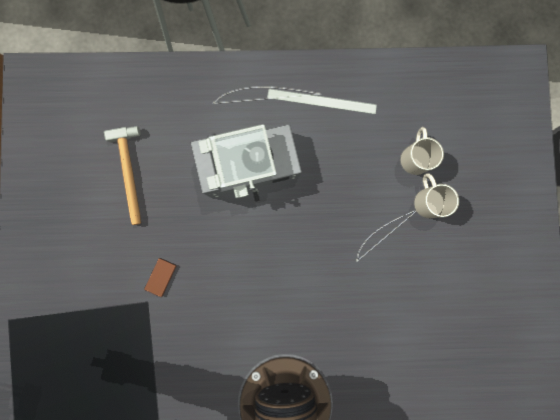

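View pics/wrist0.png

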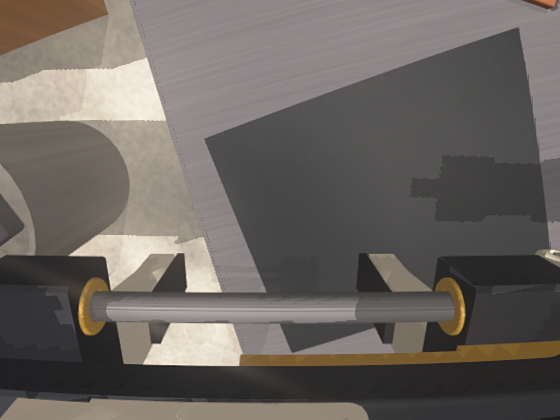

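```bash
python3 - <<'E'
import cv2
s=cv2.imread('pics/scene0.png');t=cv2.imread('pics/top0.png')
a=cv2.resize(s[150:290,270:410],None,fx=5,fy=5,interpolation=cv2.INTER_CUBIC)[:600]
b=cv2.resize(t[110:220,180:310],None,fx=5,fy=5,interpolation=cv2.INTER_CUBIC)
c=cv2.resize(s[0:80,250:340],None,fx=6,fy=6,interpolation=cv2.INTER_CUBIC)
cv2.imwrite('pics/za.png',a);cv2.imwrite('pics/zb.png',b);cv2.imwrite('pics/zc.png',c)
E
```

```text
(no output)
```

View pics/za.png

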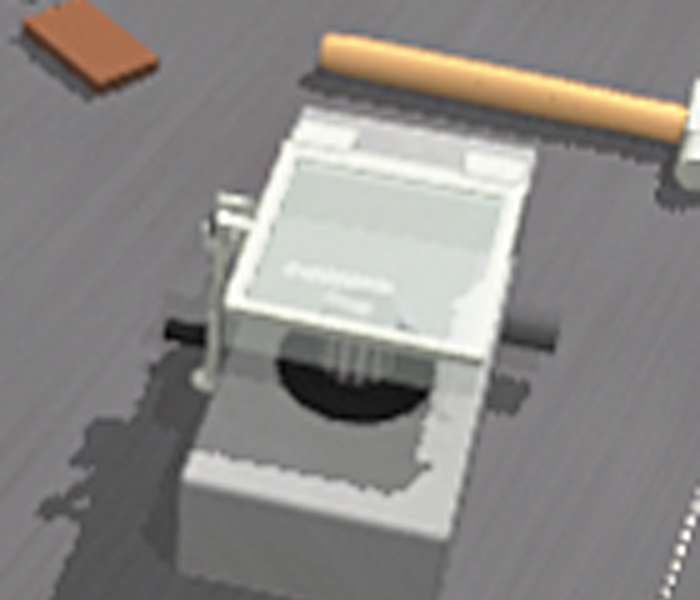

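View pics/zb.png

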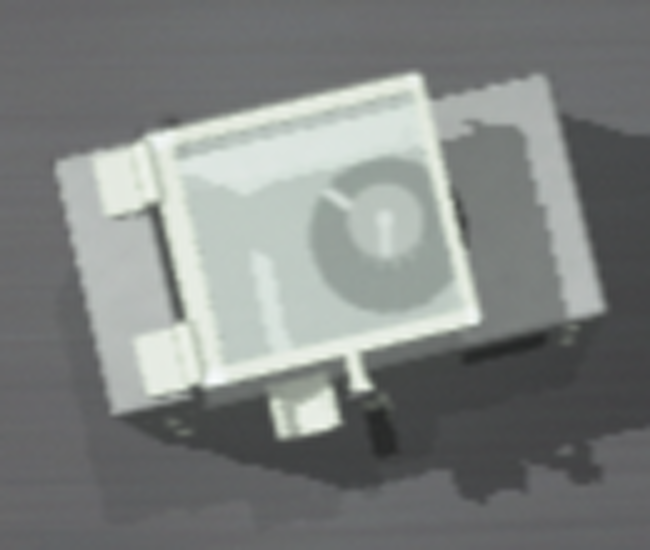

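View pics/zc.png

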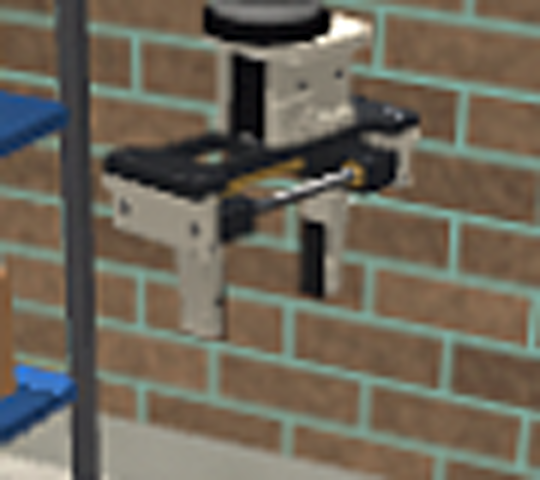

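Emit:
{"name": "apply_moves", "arguments": {
  "motion": [
    [[0,0,0],5]
  ]
}}

```text
clock: 0.25
tool_pos: [0.1642, 0.6544, 0.1974]
orientation: [-180.0, -0.1, -99.1]
force: [-1.0, 0.1, 0.7]
opening: 0.0878
```

```bash
cat > h.py <<'E'
import numpy as np, cv2
from plant import ctrl
from scipy.spatial.transform import Rotation as Rot
def ray(n,uv,o=None):
    m=ctrl.camera_model(n)
    K=np.array([[m['fx'],0,m['cx']],[0,m['fy'],m['cy']],[0,0,1.]])
    p=cv2.undistortPoints(np.array([[uv]],float),K,np.array([m['k1'],0,0,0,0]))[0,0]
    if 'cam_to_world' in m: T=m['cam_to_world']
    else:
        B=np.eye(4);B[:3,:3]=Rot.from_euler('xyz',o['orientation'],degrees=True).as_matrix();B[:3,3]=o['tool_pos'];T=B@m['tool_from_camera']
    d=T[:3,:3]@np.array([p[0],p[1],1.]);return T[:3,3],d
def onz(n,uv,z,o=None):
    c,d=ray(n,uv,o);return c+d*(z-c[2])/d[2]
def proj(n,X,o=None):
    m=ctrl.camera_model(n)
    if 'cam_to_world' in m: T=m['cam_to_world']
    else:
        B=np.eye(4);B[:3,:3]=Rot.from_euler('xyz',o['orientation'],degrees=True).as_matrix();B[:3,3]=o['tool_pos'];T=B@m['tool_from_camera']
    p=np.linalg.inv(T)@np.r_[X,1];a=p[:2]/p[2];r2=a@a;a=a*(1+m['k1']*r2)
    return np.array([m['fx']*a[0]+m['cx'],m['fy']*a[1]+m['cy']])
def snap(n,f):
    o=ctrl.get_obs();p,d=ctrl.snapshot(n);cv2.imwrite('pics/'+f+'.png',p);return o,p,d
E
python3 - <<'E'
from h import *
f=lambda x,y:(x/5+180-.4,y/5+110-.4)
# model pts (box frame) : low back-right(65,-125,70), low front-right(-65,-125,70), raised back-left (65,125,116), front-left(-65,125,116)
M=np.array([[65,-125,70],[-65,-125,70],[65,125,116],[-65,125,116]])/1000
P=[(545,75),(605,312),(55,160),(112,412)]
W=np.array([onz('top',f(*p),m[2]) for p,m in zip(P,M)])
print(W)
# 2D rigid
a=M[:,:2]-M[:,:2].mean(0);b=W[:,:2]-W[:,:2].mean(0)
H=a.T@b;yaw=np.arctan2(H[0,1]-H[1,0],H[0,0]+H[1,1])
R=np.array([[np.cos(yaw),-np.sin(yaw)],[np.sin(yaw),np.cos(yaw)]])
t=W[:,:2].mean(0)-R@M[:,:2].mean(0)
print(np.degrees(yaw),t,(M[:,:2]@R.T+t-W[:,:2])*1000)
# depth check at corners
d=np.load('pics/top0.npy')
for X in [(0,-110,70),(0,100,116),(50,20,122),(-79,35,96),(-79,5,122)]:
    X=np.array(X)/1000.;w=np.r_[R@X[:2]+t,X[2]];u=proj('top',w);c,r=ray('top',u);i=d[int(round(u[1])),int(round(u[0]))]
    print(X,w,u,(c+r*i))
    print('scene',proj('scene',w))
E
```

```text
[[ 0.71257312 -0.02325586  0.07      ]
 [ 0.58934669 -0.05092044  0.07      ]
 [ 0.66125581  0.2174943   0.116     ]
 [ 0.5377275   0.1908642   0.116     ]]
12.119317691770169 [0.62522578 0.08354555] [[ 2.44750051 -1.76601537]
 [-1.4286991  -1.39471234]
 [ 1.2777559   1.91194463]
 [-2.2965573   1.24878308]]
[ 0.   -0.11  0.07] [ 0.64832008 -0.02400283  0.07      ] [289.4765122  149.32417223] [ 0.64798351 -0.02393895  0.07147892]
scene [332.47766029 245.6758384 ]
[0.    0.1   0.116] [0.60423096 0.1813168  0.116     ] [205.76521949 164.57965508] [0.60436231 0.18143752 0.11531357]
scene [351.26667403 179.08125428]
[0.05  0.02  0.122] [0.66991244 0.11359721 0.122     ] [233.19818963 136.71751059] [0.66988246 0.11358544 0.12211365]
scene [365.34241979 199.45938378]
[-0.079  0.035  0.096] [0.5406383  0.10117958 0.096     ] [240.07752718 191.03608257] [0.54063294 0.10117567 0.09604457]
scene [316.05143287 193.81601485]
[-0.079  0.005  0.122] [0.54693675 0.0718482  0.122     ] [251.32365231 186.90249551] [0.5460659  0.07145905 0.12867415]
scene [313.6277088  192.99753035]
```

Emit:
{"name": "apply_moves", "arguments": {
  "motion": [
    [[0,0,2],-8],
    [[0,0,4],-16],
    [[0,1,6],-24],
    [[0,3,8],-32],
    [[0,5,8],-40],
    [[0,8,8],-48],
    [[0,11,8],-56],
    [[0,14,8],-64],
    [[0,16,8],-72],
    [[0,17,8],-79]
  ]
}}

```text
clock: 1.25
tool_pos: [0.164, 0.8258, 0.2753]
orientation: [-179.8, -0.0, -178.4]
force: [0.6, -0.7, 0.5]
opening: 0.0878
```

```bash
python3 -c "
from h import *
o=ctrl.get_obs();print(o['joint_pos'],o['tool_pos'],o['orientation'])"
```

```text
[ 9.19266000e+01  3.64408305e+01  3.63624275e+01 -1.77319587e-02
 -9.00770699e+01 -9.03220075e+01] [0.16400336 0.82582205 0.27533635] [-1.79844430e+02 -1.68578956e-02 -1.78395431e+02]
```

Emit:
{"name": "apply_moves", "arguments": {
  "motion": [
    [[0,4,0],0],
    [[0,8,0],0],
    [[0,12,0],0],
    [[0,16,0],0],
    [[0,20,0],0]
  ]
}}

```text
clock: 1.75
tool_pos: [0.1563, 0.9691, 0.2451]
orientation: [178.3, 0.6, -178.1]
force: [-0.6, 0.8, -2.5]
opening: 0.0875
```

```bash
python3 -c "
from h import *
o=ctrl.get_obs();print(o['joint_pos'],o['tool_pos'],o['orientation'])"
```

```text
[  92.38065551   56.56573802   71.46009846    0.67538673 -103.16952016
  -90.26575477] [0.15633704 0.96905494 0.24508691] [ 178.27116329    0.64468299 -178.05860287]
```

Emit:
{"name": "apply_moves", "arguments": {
  "motion": [
    [[0,0,0],0],
    [[0,0,0],0]
  ]
}}

```text
clock: 1.95
tool_pos: [0.1573, 0.9691, 0.2577]
orientation: [177.5, 0.8, -178.1]
force: [0.1, 0.2, 1.2]
opening: 0.0876
```

Emit:
{"name": "apply_moves", "arguments": {
  "motion": [
    [[0,5,0],0],
    [[0,10,0],0],
    [[0,15,0],0],
    [[0,20,0],0],
    [[0,25,0],0]
  ]
}}

```text
clock: 2.45
tool_pos: [0.1411, 1.0166, 0.2029]
orientation: [174.9, 1.5, -178.2]
force: [0.3, -0.6, -0.4]
opening: 0.0878
```

```bash
python3 -c "
from h import *
o=ctrl.get_obs();print(o['joint_pos'],o['tool_pos'],o['orientation'])"
```

```text
[ 93.51055474  59.46309367  71.68256239   1.6176184  -97.1481535
 -91.32341875] [0.14113343 1.01657963 0.20289311] [ 174.88892865    1.46345896 -178.15057007]
```

Emit:
{"name": "apply_moves", "arguments": {
  "motion": [
    [[0,-5,0],0],
    [[0,-10,0],0],
    [[0,-15,0],0],
    [[0,-15,0],0]
  ]
}}

```text
clock: 2.85
tool_pos: [0.1414, 0.8641, 0.2028]
orientation: [174.9, 1.5, -178.1]
force: [0.5, 1.1, 1.3]
opening: 0.088
```

```bash
python3 -c "
from h import *
o=ctrl.get_obs();print(o['joint_pos'],o['tool_pos'],o['orientation'])"
```

```text
[ 94.15386334  36.55337244  26.61495147   1.73791848 -75.03712193
 -92.61277806] [0.14140865 0.8641096  0.20278373] [ 174.90746645    1.48151747 -178.14972077]
```

Emit:
{"name": "apply_moves", "arguments": {
  "motion": [
    [[0,5,1],0],
    [[-1,10,2],0],
    [[-1,15,3],0],
    [[-2,20,4],0],
    [[-2,25,5],0],
    [[-2,30,6],0],
    [[-3,35,7],0],
    [[-3,40,8],0],
    [[-4,50,9],0],
    [[-4,60,10],0]
  ]
}}

```text
clock: 3.85
tool_pos: [0.0968, 1.0477, 0.1963]
orientation: [171.9, 2.1, -178.2]
force: [-0.3, 0.3, -0.0]
opening: 0.0876
```

```bash
python3 -c "
from h import *
o=ctrl.get_obs();print(o['joint_pos'],o['tool_pos'],o['orientation'])"
```

```text
[ 96.27296508  60.2277601   71.71182321   2.70409029 -93.54337701
 -93.99945504] [0.09684533 1.04766473 0.19629669] [ 171.88286279    2.09064682 -178.22935822]
```

Emit:
{"name": "apply_moves", "arguments": {
  "motion": [
    [[10,100,0],0],
    [[10,100,0],0],
    [[10,100,0],0],
    [[10,100,0],0],
    [[10,100,0],0],
    [[10,100,0],0],
    [[10,100,0],0],
    [[10,100,0],0],
    [[10,100,0],0],
    [[10,100,0],0]
  ]
}}

```text
clock: 4.85
tool_pos: [0.1075, 1.1072, 0.0808]
orientation: [169.1, 2.8, -178.3]
force: [0.2, -0.1, -1.0]
opening: 0.0879
```

```bash
python3 -c "
from h import *
o=ctrl.get_obs();print(o['joint_pos'],o['tool_pos'],o['orientation'])"
```

```text
[ 95.65248725  67.19356668  71.65922921   3.48400973 -83.78454076
 -93.76995934] [0.10749219 1.10715092 0.08075987] [ 169.10868403    2.76737763 -178.32789561]
```

Emit:
{"name": "apply_moves", "arguments": {
  "motion": [
    [[-5,100,80],0],
    [[-5,100,80],0],
    [[-5,100,80],0],
    [[-5,100,80],0],
    [[-5,100,80],0],
    [[-5,100,80],0],
    [[-5,100,80],0],
    [[-5,100,80],0],
    [[-5,100,80],0],
    [[-5,100,80],0]
  ]
}}

```text
clock: 5.85
tool_pos: [0.0675, 1.0859, 0.217]
orientation: [166.2, 3.3, -178.5]
force: [0.4, -0.1, -0.5]
opening: 0.0876
```

```bash
python3 -c "
from h import *
o=ctrl.get_obs();print(o['joint_pos'],o['tool_pos'],o['orientation'])"
```

```text
[ 98.39781188  59.86901145  71.65610953   4.83474317 -88.44803253
 -96.01452498] [0.06752187 1.08588311 0.21696524] [ 166.20822393    3.31849703 -178.45261585]
```

Emit:
{"name": "apply_moves", "arguments": {
  "motion": [
    [[0,100,80],-8],
    [[0,100,80],-16],
    [[0,100,80],-24],
    [[0,100,80],-28],
    [[0,100,80],-28],
    [[0,100,80],-28],
    [[0,100,80],-28],
    [[0,100,80],-28],
    [[0,100,80],-28],
    [[0,100,80],-28]
  ]
}}

```text
clock: 6.85
tool_pos: [0.0664, 1.0531, 0.3035]
orientation: [163.4, 2.5, 153.8]
force: [0.1, 0.5, -0.0]
opening: 0.0876
```

Emit:
{"name": "apply_moves", "arguments": {
  "motion": [
    [[0,100,40],0],
    [[0,100,40],0],
    [[0,100,40],0],
    [[0,100,40],0],
    [[0,100,40],0],
    [[0,100,40],0],
    [[0,100,40],0],
    [[0,100,40],0],
    [[0,100,40],0],
    [[0,100,40],0]
  ]
}}

```text
clock: 7.85
tool_pos: [0.0661, 1.0884, 0.2811]
orientation: [160.5, 1.6, 154.1]
force: [0.0, 0.6, -0.7]
opening: 0.0878
```

```bash
python3 -c "
from h import *
o=ctrl.get_obs();print(o['joint_pos'],o['tool_pos'],o['orientation']);print(Rot.from_euler('xyz',o['orientation'],degrees=True).as_matrix())"
```

```text
[ 101.28417234   58.26396098   71.65549951   12.90450393  -88.56936369
 -125.58279307] [0.06607471 1.08836585 0.28107067] [160.48207486   1.61529817 154.06201027]
[[-0.89891061  0.40379478  0.1700279 ]
 [ 0.43722433  0.85171268  0.28882588]
 [-0.02818854  0.33396899 -0.94216247]]
```

Emit:
{"name": "apply_moves", "arguments": {
  "motion": [
    [[0,100,70],0],
    [[0,100,70],0],
    [[0,100,70],0],
    [[0,100,70],0],
    [[0,100,70],0],
    [[0,100,70],0],
    [[0,100,70],0],
    [[0,100,70],0],
    [[0,100,70],0],
    [[0,100,70],0]
  ]
}}

```text
clock: 8.85
tool_pos: [0.0663, 1.0839, 0.3376]
orientation: [157.6, 0.8, 154.4]
force: [-0.6, -0.9, -0.9]
opening: 0.0874
```

Emit:
{"name": "apply_moves", "arguments": {
  "motion": [
    [[0,100,50],0],
    [[0,100,50],0],
    [[0,100,50],0],
    [[0,100,50],0],
    [[0,100,50],0],
    [[0,100,50],0],
    [[0,100,50],0],
    [[0,100,50],0],
    [[0,100,50],0],
    [[0,100,50],0]
  ]
}}

```text
clock: 9.85
tool_pos: [0.0665, 1.1098, 0.3361]
orientation: [154.7, -0.0, 154.7]
force: [-0.3, -0.2, 0.2]
opening: 0.0876
```

```bash
python3 -c "
from h import *
o=ctrl.get_obs();print(o['joint_pos'],o['tool_pos'],o['orientation']);print(Rot.from_euler('xyz',o['orientation'],degrees=True).as_matrix())"
```

```text
[ 101.67653849   56.25722801   71.65497399   14.94391982  -84.82693565
 -125.58083503] [0.06654399 1.10979178 0.33614905] [ 1.54657363e+02 -3.04757656e-02  1.54741511e+02]
[[-9.04391809e-01  3.85844594e-01  1.82207038e-01]
 [ 4.26702675e-01  8.17259981e-01  3.87312471e-01]
 [ 5.31902426e-04  4.28030457e-01 -9.03764154e-01]]
```

Emit:
{"name": "apply_moves", "arguments": {
  "motion": [
    [[1.5,-4,0],-6],
    [[3,-8.5,0],-12],
    [[5,-13,0],-18],
    [[7,-17.5,0],-24],
    [[9,-22,0],-30],
    [[11,-26.5,0],-36],
    [[13,-31,0],-42],
    [[15,-35.5,0],-48],
    [[17,-40,0],-52.6],
    [[19,-44.5,0],-52.6]
  ]
}}

```text
clock: 10.85
tool_pos: [0.2901, 0.703, 0.3631]
orientation: [157.7, 1.0, 105.0]
force: [0.7, 1.2, 1.0]
opening: 0.0879
```

Emit:
{"name": "apply_moves", "arguments": {
  "motion": [
    [[2,-4.5,0],0],
    [[4,-9,0],0],
    [[6,-13.5,0],0],
    [[8,-18,0],0],
    [[10,-22.5,0],0],
    [[12,-27,0],0],
    [[14,-31.5,0],0],
    [[16,-36,0],0],
    [[18,-40.5,0],0],
    [[20,-45,0],0]
  ]
}}

```text
clock: 11.85
tool_pos: [0.4881, 0.2515, 0.363]
orientation: [157.6, 1.1, 105.2]
force: [0.7, 0.2, 0.1]
opening: 0.0875
```

```bash
python3 -c "
from h import *
o=ctrl.get_obs();print(o['joint_pos'],o['tool_pos'],o['orientation'])"
```

```text
[  59.81499351  -10.25818248  -24.07098494   18.45829982  -61.82391061
 -141.09284197] [0.4881141  0.25154755 0.36295417] [157.64745077   1.05544333 105.22965412]
```

Emit:
{"name": "apply_moves", "arguments": {
  "motion": [
    [[0,-4,-2],-1],
    [[0,-8,-4],-2],
    [[0,-12,-6],-3],
    [[0,-16,-8],-3],
    [[0,-19,-11],-3],
    [[0,-19,-14],-3],
    [[0,-19,-14],-3]
  ]
}}

```text
clock: 12.55
tool_pos: [0.4858, 0.0609, 0.2188]
orientation: [158.0, 1.2, 102.0]
force: [0.4, 0.3, 1.3]
opening: 0.0878
```

```bash
python3 -c "
from h import *
o,p,d=snap('wrist','w1');np.save('pics/w1.npy',d);import pickle;pickle.dump(o,open('pics/w1.pkl','wb'))
print(o['joint_pos'],o['tool_pos'],o['orientation'])
o,p,d=snap('scene','s1')
cv2.imwrite('pics/s1z.png',cv2.resize(p[60:300,200:440],None,fx=2.5,fy=2.5))"
```

```text
[  39.32712857  -13.95882657  -44.25523191   16.52434525  -41.64382084
 -127.7091847 ] [0.4858128  0.06092854 0.21879828] [158.00876136   1.2012842  102.03138025]
```

View pics/w1.png

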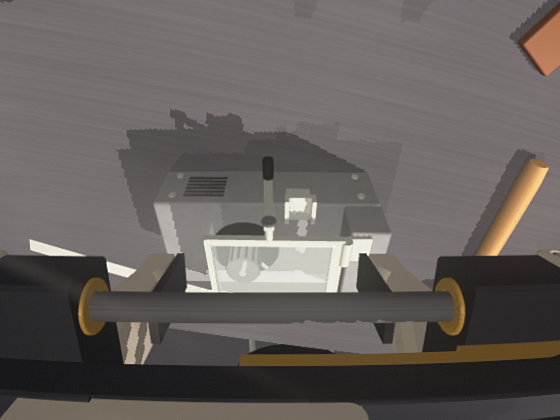

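View pics/s1z.png

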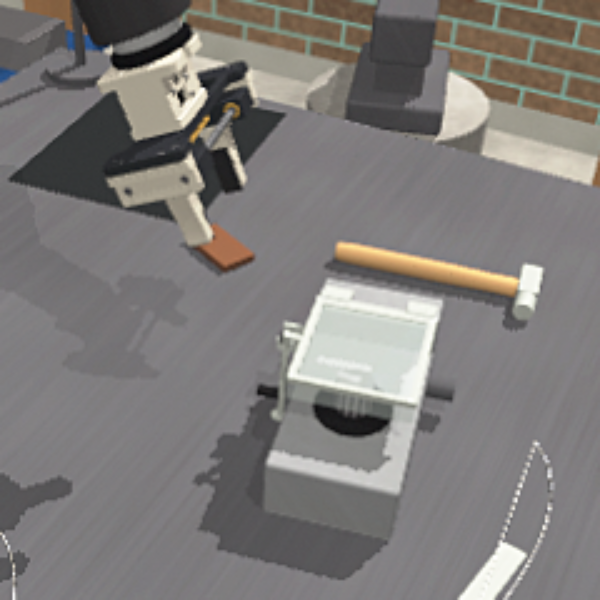

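```bash
cat >> h.py <<'E'
import json,os
def box():
    b=json.load(open('box.json')) if os.path.exists('box.json') else [12.12,.62523,.08355]
    a=np.radians(b[0]);R=np.array([[np.cos(a),-np.sin(a),0],[np.sin(a),np.cos(a),0],[0,0,1]])
    return R,np.array([b[1],b[2],0]),b
def b2w(X):
    R,t,_=box();return R@(np.array(X,float)/1000)+t
def w2b(W):
    R,t,_=box();return R.T@(np.array(W)-t)*1000
def cloud(n,d,o=None):
    m=ctrl.camera_model(n);h,w=d.shape
    K=np.array([[m['fx'],0,m['cx']],[0,m['fy'],m['cy']],[0,0,1.]])
    uv=np.stack(np.meshgrid(np.arange(w),np.arange(h)),-1).reshape(-1,1,2).astype(float)
    q=cv2.undistortPoints(uv,K,np.array([m['k1'],0,0,0,0]))[:,0]
    if 'cam_to_world' in m: T=m['cam_to_world']
    else:
        B=np.eye(4);B[:3,:3]=Rot.from_euler('xyz',o['orientation'],degrees=True).as_matrix();B[:3,3]=o['tool_pos'];T=B@m['tool_from_camera']
    P=np.c_[q,np.ones(len(q))]*d.reshape(-1,1)
    return (P@T[:3,:3].T+T[:3,3]).reshape(h,w,3)
E
python3 - <<'E'
from h import *
import pickle
o=pickle.load(open('pics/w1.pkl','rb'));d=np.load('pics/w1.npy');p=cv2.imread('pics/w1.png')
C=cloud('wrist',d,o);R,t,_=box()
B=((C-t)@R)*1000
for (u,v) in [(268,161),(268,170),(268,178),(268,200),(268,222),(300,205),(290,190),(310,190),(225,225),(180,200),(350,200),(268,243),(290,270),(390,232),(157,203)]:
    print(u,v,B[v,u].round(1))
q=p.copy()
for X in [(-106,5,45),(-82,5,45),(-79,5,122),(-79,35,96),(-65,-125,70),(-65,84,70),(-65,125,116),(-65,-125,0)]:
    u=proj('wrist',b2w(X),o);print(X,u.round(1));cv2.circle(q,(int(round(u[0])),int(round(u[1]))),2,(0,0,255),-1)
cv2.imwrite('pics/w1m.png',cv2.resize(q[130:300,130:430],None,fx=2.6,fy=2.6,interpolation=cv2.INTER_CUBIC))
# front face plane fit
m=(B[...,2]>15)&(B[...,2]<60)&(abs(B[...,0]+65)<8)&(B[...,1]>-120)&(B[...,1]<120)
X=B[m];A=np.c_[X[:,1],np.ones(len(X))];s=np.linalg.lstsq(A,X[:,0],rcond=None)[0];print('front',len(X),s)
m=(abs(B[...,0])<60)&(B[...,1]<-60)&(B[...,1]>-125)&(abs(B[...,2]-70)<8);print('top',m.sum(),np.median(B[m][:,2]))
E
```

```text
268 161 [-103.5    1.3   52.9]
268 170 [-92.    1.2  51.9]
268 178 [-81.4   1.1  51.1]
268 200 [-79.2   2.1  88.5]
268 222 [-82.6   3.2 126.8]
300 205 [-80.7  33.7  98.2]
290 190 [-67.4  25.3  53.3]
310 190 [-63.5  48.1  47. ]
225 225 [-30.4 -47.7  70.7]
180 200 [-61.7 -95.2  66.2]
350 200 [-62.6  90.6  64.1]
268 243 [-56.1   3.  126.6]
290 270 [-17.6  25.4 125.9]
390 232 [-61.8 121.9 115.1]
157 203 [ -60.1 -120.2   70.1]
(-106, 5, 45) [271.7 155.2]
(-82, 5, 45) [271.7 174.6]
(-79, 5, 122) [270.1 221.6]
(-79, 35, 96) [301.2 205.1]
(-65, -125, 70) [151.8 199.3]
(-65, 84, 70) [345.  201.4]
(-65, 125, 116) [394.1 230.2]
(-65, -125, 0) [168.3 166.3]
front 4154 [-4.17815332e-03 -6.26353713e+01]
top 2964 71.66187845608549
```

View pics/w1m.png

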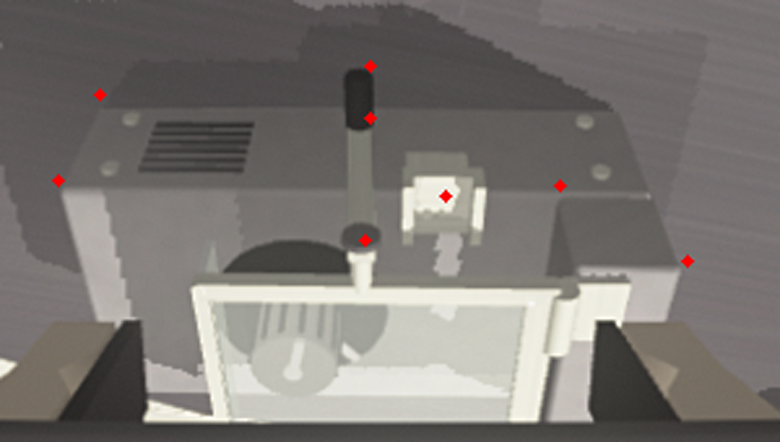

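```bash
python3 - <<'E'
from h import *
o=ctrl.get_obs()
T=Rot.from_euler('xyz',o['orientation'],degrees=True).as_matrix();z=T[:,2]
tgt=b2w((-100,1.5,40.5))
cur=o['tool_pos']
print('tool z in box',box()[0].T@z, 'tool x in box',box()[0].T@T[:,0])
for k in (.15,.10,.0): print(k,((tgt-k*z-cur)*100).round(2))
E
```

```text
tool z in box [ 0.3794366  -0.01822146 -0.92503829] tool x in box [-0.00141938  0.99979341 -0.0202762 ]
0.15 [-1.74 -0.88 -4.39]
0.1 [ 0.13 -0.57 -9.02]
0.0 [  3.88   0.05 -18.27]
```

Emit:
{"name": "apply_moves", "arguments": {
  "motion": [
    [[-1.7,-0.9,-4.4],0],
    [[-0.5,-0.7,-7.5],0],
    [[0.5,-0.5,-10],0],
    [[1.6,-0.3,-12.7],0],
    [[1.6,-0.3,-12.7],0]
  ],
  "hand": 4.0
}}

```text
clock: 13.15
tool_pos: [0.5069, 0.0613, 0.0964]
orientation: [158.1, 1.1, 102.3]
force: [0.4, 0.1, 0.3]
opening: 0.0531
```

```bash
python3 -c "
from h import *
import pickle
o,p,d=snap('wrist','w2');np.save('pics/w2.npy',d);pickle.dump(o,open('pics/w2.pkl','wb'))
print(o['tool_pos'],o['orientation'],w2b(o['tool_pos']))
tgt=b2w((-100,1.5,40.5));print((tgt-o['tool_pos'])*100)
C=cloud('wrist',d,o);R,t,_=box();B=((C-t)@R)*1000
cv2.imwrite('pics/w2z.png',cv2.resize(p[100:330,130:430],None,fx=2.6,fy=2.6))
print([ (v,B[v,u].round(1).tolist()) for u in (268,) for v in range(60,260,12)])
"
```

```text
[0.50689269 0.06126331 0.0964392 ] [158.06147699   1.09711145 102.32906675] [-120.37888288    3.05616127   96.43919708]
[ 2.02513691  0.2757273  -5.59391971]
[(60, [-201.5, -0.2, 2.7]), (72, [-193.4, -0.2, 1.7]), (84, [-185.1, -0.2, 1.7]), (96, [-176.0, -0.3, 0.1]), (108, [-167.5, -0.3, 1.2]), (120, [-158.1, -0.3, 1.0]), (132, [-148.7, -0.3, 1.6]), (144, [-138.6, -0.3, 1.6]), (156, [-127.9, -0.3, 1.3]), (168, [-117.1, -0.4, 1.7]), (180, [-105.2, -0.4, 1.3]), (192, [-92.9, -0.4, 1.2]), (204, [-80.5, -0.4, 1.9]), (216, [-103.0, 0.8, 46.7]), (228, [-96.1, 0.9, 52.2]), (240, [-84.2, 0.9, 52.4]), (252, [-79.6, 1.1, 60.5])]
```

View pics/w2.png

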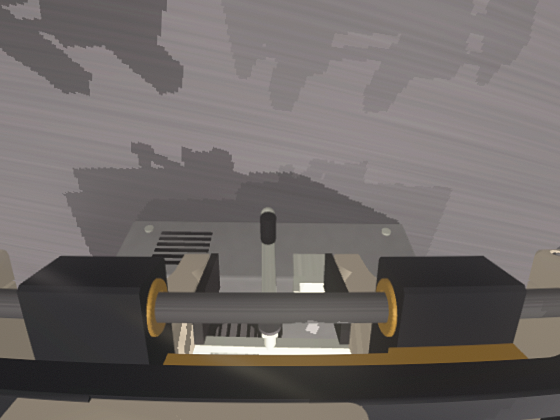

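Emit:
{"name": "apply_moves", "arguments": {
  "motion": [
    [[0.9,0.1,-2],0],
    [[1.6,0.2,-4],0],
    [[2.15,0.2,-5.5],0],
    [[2.15,0.2,-5.5],0]
  ]
}}

```text
clock: 13.6
tool_pos: [0.5348, 0.06, 0.0571]
orientation: [159.3, 0.2, 102.6]
force: [0.4, -0.7, -0.4]
opening: 0.0398
```

```bash
python3 -c "
from h import *
o,p,d=snap('wrist','w3')
print(o['tool_pos'],o['orientation'],w2b(o['tool_pos']),o['force'],o['opening'])
o,p,d=snap('scene','s3')
cv2.imwrite('pics/s3z.png',cv2.resize(p[130:290,230:400],None,fx=3.5,fy=3.5))"
```

```text
[0.53479755 0.05998956 0.05708997] [159.34658277   0.1841399  102.59631431] [-93.36345749  -4.04809766  57.0899686 ] [ 0.36165433 -0.68536474 -0.38072814] 0.03976912188894472
```

View pics/w3.png

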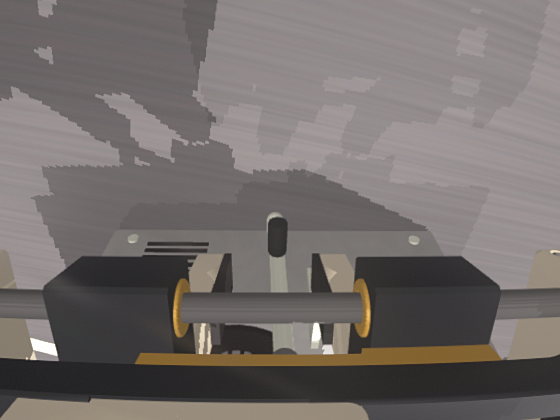

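View pics/s3z.png

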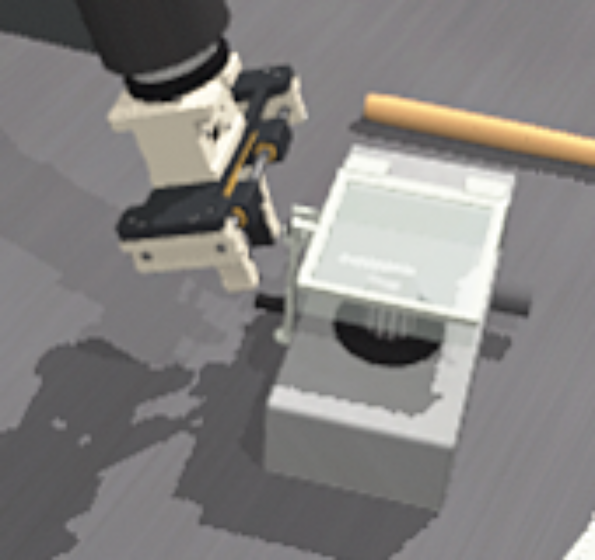

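```bash
python3 -c "
from h import *
o=ctrl.get_obs();print(o['joint_pos'])
T=Rot.from_euler('xyz',o['orientation'],degrees=True).as_matrix()
print(box()[0].T@T)"
```

```text
[  27.22825146    4.74872641  -58.10677899   36.74393081   -8.84163641
 -140.10077256]
[[-8.04349445e-03  9.35442558e-01  3.53387214e-01]
 [ 9.99963545e-01  8.53712471e-03  1.61894494e-04]
 [-2.86546771e-03  3.53375633e-01 -9.35477125e-01]]
```

```bash
cat > kin.py <<'E'
import numpy as np
from scipy.spatial.transform import Rotation as Rot
D=[ # joints, pos, rpy
([92.424,20.5956,.635,-.0206,-70.1359,-16.506],[.16414,.65419,.19688],[-179.99,-.098,-104.09]),
([91.9266,36.4408,36.3624,-.0177,-90.0771,-90.322],[.164,.82582,.27534],[-179.844,-.0169,-178.395]),
([92.38066,56.56574,71.4601,.67539,-103.16952,-90.26575],[.15634,.96905,.24509],[178.27116,.64468,-178.0586]),
([93.51055,59.46309,71.68256,1.61762,-97.14815,-91.32342],[.14113,1.01658,.20289],[174.88893,1.46346,-178.15057]),
([94.15386,36.55337,26.61495,1.73792,-75.03712,-92.61278],[.14141,.86411,.20278],[174.90747,1.48152,-178.14972]),
([96.27297,60.22776,71.71182,2.70409,-93.54338,-93.99946],[.09685,1.04766,.1963],[171.88286,2.09065,-178.22936]),
([95.65249,67.19357,71.65923,3.48401,-83.78454,-93.76996],[.10749,1.10715,.08076],[169.10868,2.76738,-178.3279]),
([98.39781,59.86901,71.65611,4.83474,-88.44803,-96.01452],[.06752,1.08588,.21697],[166.20822,3.3185,-178.45262]),
([101.28417,58.26396,71.6555,12.9045,-88.56936,-125.58279],[.06607,1.08837,.28107],[160.48207,1.6153,154.06201]),
([101.67654,56.25723,71.65497,14.94392,-84.82694,-125.58084],[.06654,1.10979,.33615],[154.65736,-.0305,154.74151]),
([59.81499,-10.25818,-24.07098,18.4583,-61.82391,-141.09284],[.48811,.25155,.36295],[157.64745,1.05544,105.22965]),
([39.32713,-13.95883,-44.25523,16.52435,-41.64382,-127.70918],[.48581,.06093,.2188],[158.00876,1.20128,102.03138]),
([27.22825,4.74873,-58.10678,36.74393,-8.84164,-140.10077],[.5348,.05999,.05709],[159.34658,.18414,102.59631]),
]
rx=lambda a:Rot.from_euler('x',a,degrees=True).as_matrix()
ry=lambda a:Rot.from_euler('y',a,degrees=True).as_matrix()
rz=lambda a:Rot.from_euler('z',a,degrees=True).as_matrix()
def frames(q,s4=1,s6=1):
    A=rz(q[0]);B=A@ry(q[1]);C=A@ry(q[1]-q[2]);Dd=C@rx(s4*q[3]);E=Dd@ry(-q[4]);F=E@rx(s6*q[5])
    return A,B,C,Dd,E,F
E
python3 - <<'E'
from kin import *
for s4 in(1,-1):
  for s6 in(1,-1):
    Ms=[]
    for q,p,r in D:
        F=frames(q,s4,s6)[5];T=Rot.from_euler('xyz',r,degrees=True).as_matrix()
        Ms.append(F.T@T)
    M0=Ms[0];e=[np.degrees(np.linalg.norm(Rot.from_matrix(M0.T@M).as_rotvec())) for M in Ms];print(s4,s6,np.round(e,2))
    if max(e)<3: print(M0.round(3))
E
```

```text
1 1 [  0.   147.62 147.81 150.04 151.31 155.34 153.81 158.82 143.49 145.84
 130.92 162.92 174.35]
1 -1 [0.000e+00 5.000e-02 1.360e+00 3.240e+00 3.490e+00 5.420e+00 6.980e+00
 9.680e+00 2.580e+01 2.988e+01 3.691e+01 3.305e+01 7.352e+01]
-1 1 [  0.   147.63 147.52 149.63 152.21 154.99 154.53 159.02 141.85 141.85
 110.83 137.59 112.83]
-1 -1 [0.   0.   0.   0.   0.   0.   0.   0.   0.   0.   0.   0.   0.05]
[[ 0.  0.  1.]
 [ 0.  1. -0.]
 [-1.  0.  0.]]
```

```bash
cat >> kin.py <<'E'
def row(q):
    A,B,C,Dd,E,F=frames(q,-1,-1)
    # params: d1, a1(x of A), s(y of A), L2(z of B), Cx (forearm), Cz, Dy? , Ey, Ez, Ex(tool)
    return np.c_[[0,0,1],A[:,0],A[:,1],B[:,2],C[:,0],C[:,2],Dd[:,2],E[:,1],E[:,2],E[:,0]]
def fit():
    M=np.vstack([row(q) for q,_,_ in D]);y=np.hstack([p for _,p,_ in D])
    x,res,rk,sv=np.linalg.lstsq(M,y,rcond=None);return x,(M@x-y),rk,sv
E
python3 -c "
from kin import *
x,r,rk,sv=fit();print(x.round(4),rk,sv.round(3));print((r.reshape(-1,3)*1000).round(1))"
```

```text
[ 1.982e-01  2.000e-04  8.000e-04  6.019e-01  4.640e-01  4.000e-04
  2.000e-04 -1.926e-01 -8.000e-04  4.068e-01] 10 [7.526 6.308 5.091 2.268 1.214 0.721 0.516 0.396 0.271 0.163]
[[-0.   0.1 -0. ]
 [-0.  -0.   0.1]
 [-0.  -0.1  0.1]
 [-0.  -0.   0. ]
 [-0.   0.1 -0. ]
 [-0.  -0.  -0. ]
 [-0.   0.1 -0.1]
 [-0.  -0.  -0.1]
 [-0.  -0.1  0. ]
 [-0.  -0.1  0. ]
 [ 0.  -0.1  0.1]
 [ 0.2 -0.  -0.1]
 [-0.1 -0.   0.1]]
```

```bash
cat >> kin.py <<'E'
from scipy.optimize import least_squares
LO=np.array([-176.03,-82.01,-58.28,-173.87,-174.79,-173.66]);HI=np.array([176.03,121.73,71.71,95.51,-.11,173.66])
X0=np.array([.198,0,0,.602,.464,0,0,-.1926,0,.4068])
M0=np.array([[0,0,1.],[0,1,0],[-1,0,0]])
def fk(q):
    return row(q)@X0, frames(q,-1,-1)[5]@M0
def ik(p,T,q0):
    def f(q):
        a,b=fk(q);return np.r_[(a-p)*3,Rot.from_matrix(b.T@T).as_rotvec()]
    s=least_squares(f,np.clip(q0,LO+.01,HI-.01),bounds=(LO,HI),x_scale=30.)
    return s.x,np.linalg.norm(s.fun)
def iks(p,T,n=60,seed=0):
    r=np.random.default_rng(seed);out=[]
    for _ in range(n):
        q,e=ik(p,T,LO+(HI-LO)*r.random(6))
        if e<1e-4 and not any(np.abs(q-o).max()<2 for o in out): out.append(q)
    return out
E
python3 - <<'E'
from kin import *
from h import b2w,box
R=box()[0]
def pose(lean,x,y,z,psi=0):
    a=np.radians(lean);tz=np.array([np.sin(a),0,-np.cos(a)]);tx=np.array([0,1.,0]);ty=np.cross(tz,tx)
    return b2w((x,y,z)),R@rz(psi)@np.c_[tx,ty,tz]
for lean in (0,12,16,20,25,35):
    p,T=pose(lean,-98.5,1,41.5)
    for q in iks(p,T): print(lean,q.round(1))
E
```

```text
0 [  28.1   16.2  -28.7   -0.   -45.1 -106. ]
12 [  31.     9.8  -43.1    8.8  -26.1 -116.4]
16 [  31.4    7.9  -49.8   17.2  -17.9 -125. ]
```

```bash
python3 - <<'E'
from kin import *
from h import b2w,box
R=box()[0]
def pose(lean,x,y,z,psi=0,tw=0):
    a=np.radians(lean);tz=np.array([np.sin(a),0,-np.cos(a)]);tx=np.array([0,1.,0]);ty=np.cross(tz,tx)
    return b2w((x,y,z)),R@rz(psi)@np.c_[tx,ty,tz]
for lean,psi in ((35,0),(18,0),(20,0),(20,15),(20,-15),(25,15),(25,-15),(25,-30)):
    p,T=pose(lean,-98.5,1,41.5,psi)
    print(lean,psi,[q.round(1).tolist() for q in iks(p,T,150)])
E
```

```text
35 0 []
18 0 [[30.3, 7.0, -54.6, 26.3, -12.6, -133.1]]
20 0 []
20 15 [[28.5, 7.4, -46.4, 1.6, -16.2, -92.8]]
20 -15 []
25 15 [[28.5, 6.3, -52.1, 4.9, -6.7, -96.1]]
25 -15 []
25 -30 []
```

```bash
python3 - <<'E'
from kin import *
from h import b2w,box
R=box()[0]
def pose(lean,x,y,z,psi=0,tw=0):
    a=np.radians(lean);tz=np.array([np.sin(a),0,-np.cos(a)]);tx=np.array([0,1.,0]);ty=np.cross(tz,tx)
    return b2w((x,y,z)),R@rz(psi)@np.c_[tx,ty,tz]
q0=np.array([29,7,-54,20,-12,-125.])
for lean,psi in ((18,5),(19,5),(20.7,5),(20.7,8),(20.7,10),(17,0),(19,8)):
    for (y,z) in ((1,41.5),(-44,59),(-20,100),(13,131),(55,129),(48,125)):
        p,T=pose(lean,-102,y,z,psi);q,e=ik(p,T,q0);print(lean,psi,y,z,q.round(1),'e%.4f'%e)
E
```

```text
18 5 1 41.5 [  30.7    6.9  -51.7   16.9  -14.4 -119.4] e0.0000
18 5 -44 59 [  25.     6.1  -45.8    6.9  -20.4 -104. ] e0.0000
18 5 -20 100 [  28.5    1.8  -43.7    7.7  -27.  -107.8] e0.0000
18 5 13 131 [  33.4   -1.2  -42.4    9.5  -31.8 -113.6] e0.0000
18 5 55 129 [  39.2   -1.4  -44.3   13.   -31.  -122.3] e0.0000
18 5 48 125 [  38.2   -1.1  -44.5   12.7  -30.4 -121.2] e0.0000
19 5 1 41.5 [  30.1    6.5  -54.1   21.4  -11.6 -123.3] e0.0000
19 5 -44 59 [  25.     5.7  -47.2    8.1  -18.5 -105.2] e0.0000
19 5 -20 100 [  28.7    1.3  -45.     8.8  -25.3 -108.9] e0.0000
19 5 13 131 [  33.6   -1.8  -43.8   10.6  -30.2 -114.8] e0.0000
19 5 55 129 [  39.4   -1.9  -45.7   14.6  -29.3 -123.9] e0.0000
19 5 48 125 [  38.4   -1.6  -45.9   14.3  -28.7 -122.8] e0.0000
20.7 5 1 41.5 [  27.7    5.9  -58.3   31.5   -6.7 -131.3] e0.0060
20.7 5 -44 59 [  25.     5.   -49.7   10.9  -15.  -107.9] e0.0000
20.7 5 -20 100 [  28.9    0.5  -47.4   11.   -22.2 -111.2] e0.0000
20.7 5 13 131 [  33.9   -2.7  -46.1   12.8  -27.3 -117.2] e0.0000
20.7 5 55 129 [  39.6   -2.9  -48.4   17.7  -26.4 -127.2] e0.0000
[... 912 characters left out ...]

17 0 -44 59 [  26.     6.2  -47.    11.5  -20.7 -114. ] e0.0000
17 0 -20 100 [  29.6    2.   -44.3   10.9  -27.8 -116.4] e0.0000
17 0 13 131 [  34.4   -0.8  -42.6   11.8  -33.  -121.3] e0.0000
17 0 55 129 [  40.    -0.8  -44.    14.7  -32.5 -129.4] e0.0000
17 0 48 125 [  39.1   -0.6  -44.3   14.6  -31.8 -128.4] e0.0000
19 8 1 41.5 [  30.2    6.8  -51.5   14.3  -13.4 -113.5] e0.0000
19 8 -44 59 [ 24.2   5.9 -45.2   3.9 -20.  -97.5] e0.0000
19 8 -20 100 [  27.8    1.5  -43.5    5.7  -26.2 -102.3] e0.0000
19 8 13 131 [  32.7   -1.6  -42.6    8.   -30.7 -108.8] e0.0000
19 8 55 129 [  38.6   -1.8  -44.7   12.1  -29.6 -118.1] e0.0000
19 8 48 125 [  37.7   -1.5  -44.8   11.7  -29.  -116.9] e0.0000
```

Emit:
{"name": "apply_moves", "arguments": {
  "motion": [
    [[-0.6,0.3,0],5],
    [[-0.8,0.4,0],9.5],
    [[-0.7,0.4,-0.8],9.5],
    [[-0.7,0.4,-1.55],9.5],
    [[-0.7,0.4,-1.55],9.5]
  ]
}}

```text
clock: 14.2
tool_pos: [0.5259, 0.0641, 0.0413]
orientation: [159.4, 0.1, 112.1]
force: [0.0, -0.9, 1.3]
opening: 0.0398
```

```bash
python3 -c "
from h import *
o,p,d=snap('wrist','w4')
print(o['tool_pos'],o['orientation'],w2b(o['tool_pos']),o['force'],o['opening'],o['joint_pos'])
C=cloud('wrist',d,o);R,t,_=box();B=((C-t)@R)*1000
for u in (264,268,272,276,280): print(u,[ (v,B[v,u].round(0).tolist()) for v in range(210,290,8)])
"
```

```text
[0.52590751 0.06413935 0.04134043] [1.59375905e+02 1.23095915e-01 1.12125681e+02] [-101.1840467     1.87574387   41.34043456] [ 0.04174737 -0.86679415  1.28207274] 0.039835645171489305 [  29.60121039    6.55990144  -53.24634565   15.79418835  -10.11895364
 -112.51914776]
264 [(210, [-98.0, -2.0, 2.0]), (218, [-90.0, -1.0, 1.0]), (226, [-84.0, 1.0, 2.0]), (234, [-87.0, 0.0, 15.0]), (242, [-85.0, 1.0, 20.0]), (250, [-103.0, -2.0, 47.0]), (258, [-102.0, -1.0, 53.0]), (266, [-95.0, -0.0, 52.0]), (274, [-88.0, 1.0, 52.0]), (282, [-81.0, 2.0, 52.0])]
268 [(210, [-97.0, 1.0, 1.0]), (218, [-91.0, 2.0, 1.0]), (226, [-84.0, 3.0, 2.0]), (234, [-76.0, 5.0, 1.0]), (242, [-84.0, 4.0, 19.0]), (250, [-104.0, 1.0, 48.0]), (258, [-101.0, 1.0, 52.0]), (266, [-95.0, 2.0, 52.0]), (274, [-88.0, 3.0, 51.0]), (282, [-80.0, 5.0, 51.0])]
272 [(210, [-99.0, 4.0, 2.0]), (218, [-91.0, 5.0, 1.0]), (226, [-84.0, 6.0, 1.0]), (234, [-77.0, 8.0, 1.0]), (242, [-68.0, 9.0, 1.0]), (250, [-103.0, 3.0, 47.0]), (258, [-102.0, 3.0, 52.0]), (266, [-95.0, 4.0, 51.0]), (274, [-85.0, 6.0, 48.0]), (282, [-62.0, 10.0, 34.0])]
276 [(210, [-100.0, 6.0, 3.0]), (218, [-92.0, 8.0, 2.0]), (226, [-85.0, 9.0, 2.0]), (234, [-77.0, 10.0, 2.0]), (242, [-70.0, 12.0, 1.0]), (250, [-104.0, 5.0, 47.0]), (258, [-100.0, 6.0, 49.0]), (266, [-63.0, 13.0, 20.0]), (274, [-62.0, 13.0, 27.0]), (282, [-62.0, 13.0, 34.0])]
280 [(210, [-100.0, 9.0, 2.0]), (218, [-93.0, 11.0, 2.0]), (226, [-86.0, 12.0, 2.0]), (234, [-78.0, 13.0, 2.0]), (242, [-70.0, 15.0, 2.0]), (250, [-63.0, 16.0, 2.0]), (258, [-62.0, 16.0, 10.0]), (266, [-62.0, 16.0, 18.0]), (274, [-64.0, 16.0, 27.0]), (282, [-62.0, 16.0, 34.0])]
```

View pics/w4.png

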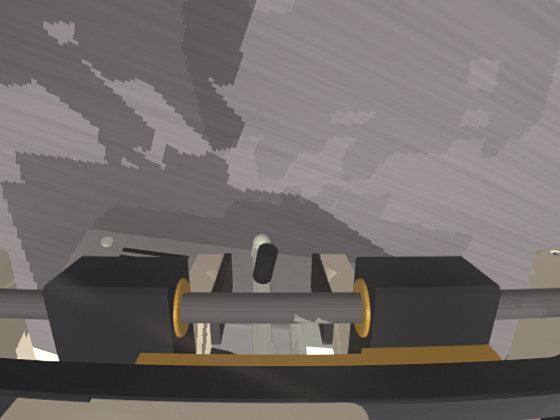

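Emit:
{"name": "apply_moves", "arguments": {
  "motion": [
    [[0.3,0,0],0],
    [[0.3,0,0],0],
    [[0.3,0,0],0],
    [[0.3,0,0],0],
    [[0.3,0,0],0],
    [[0.3,0,0],0],
    [[0.3,0,0],0],
    [[0.3,0,0],0]
  ],
  "hand": 0.4
}}

```text
clock: 15.05
tool_pos: [0.5291, 0.0635, 0.0405]
orientation: [159.4, 0.1, 112.1]
force: [-0.4, -0.8, -0.4]
opening: 0.0036
```

```bash
python3 -c "
from h import *
o=ctrl.get_obs()
print(o['tool_pos'],o['orientation'],w2b(o['tool_pos']),o['force'],o['opening'],o['joint_pos'])
S0=w2b(o['tool_pos'])
# plan: stub relative displacement
P=lambda a:np.array([80-75*np.cos(a),122+75*np.sin(a)])
S=lambda a,t:P(a)-77*np.array([np.sin(np.radians(t)),np.cos(np.radians(t))])
R=box()[0];s0=S(0,0)
for a,t in [(.02,10),(.05,20),(.08,30),(.1,40),(.3,40),(.5,40),(.7,40),(.9,40),(1.1,40),(1.3,40),(1.5,40),(1.7,40),(1.8,40),(1.88,40),(1.8,35.6),(1.7,31),(1.66,29)]:
    d=S(a,t)-s0;w=R@np.array([0,d[0],d[1]])/10;F=P(a)+(S(a,t)-P(a))*107/77
    print(a,t,'S',S(a,t).round(1),'F',F.round(1),'d',w.round(2))
"
```

```text
[0.52912457 0.06346168 0.04046241] [1.59433425e+02 1.31368318e-01 1.12073473e+02] [-98.18098067   0.53772944  40.46240662] [-0.41457531 -0.79230558 -0.3928861 ] 0.003636052149412013 [  29.36721099    6.97528496  -52.64553617   15.10590401  -10.32947067
 -111.65994352]
0.02 10 S [-8.4 47.7] F [-13.6  18.1] d [ 0.28 -1.31  0.27]
0.05 20 S [-21.2  53.4] F [-31.5  25.2] d [ 0.55 -2.57  0.84]
0.08 30 S [-33.3  61.3] F [-48.3  35.3] d [ 0.8  -3.74  1.63]
0.1 40 S [-44.1  70.5] F [-63.4  47.5] d [ 1.03 -4.8   2.55]
0.3 40 S [-41.1  85.2] F [-60.4  62.2] d [ 0.97 -4.51  4.02]
0.5 40 S [-35.3  99. ] F [-54.6  76. ] d [ 0.85 -3.94  5.4 ]
0.7 40 S [-26.9 111.3] F [-46.1  88.3] d [ 0.67 -3.11  6.63]
0.9 40 S [-16.1 121.8] F [-35.4  98.8] d [ 0.44 -2.06  7.68]
1.1 40 S [ -3.5 129.9] F [-22.8 106.9] d [ 0.18 -0.83  8.49]
1.3 40 S [ 10.4 135.3] F [ -8.8 112.3] d [-0.11  0.53  9.03]
1.5 40 S [ 25.2 137.8] F [  5.9 114.8] d [-0.42  1.97  9.28]
1.7 40 S [ 40.2 137.4] F [ 20.9 114.4] d [-0.74  3.44  9.24]
1.8 40 S [ 47.5 136.1] F [ 28.3 113.1] d [-0.89  4.16  9.11]
1.88 40 S [ 53.3 134.5] F [ 34.  111.5] d [-1.01  4.73  8.95]
1.8 35.6 S [ 52.2 132.4] F [ 34.8 108. ] d [-0.99  4.62  8.74]
1.7 31 S [ 50.  130.4] F [ 34.6 104.7] d [-0.94  4.4   8.54]
1.66 29 S [ 49.4 129.4] F [ 34.8 103.1] d [-0.93  4.34  8.44]
```

```bash
python3 -c "
from h import *
o,p,d=snap('wrist','w5')
o,q,d=snap('scene','s5')
cv2.imwrite('pics/s5z.png',np.hstack([cv2.resize(q[150:290,250:400],None,fx=2.6,fy=2.6),cv2.resize(p[190:330,200:350],None,fx=2.6,fy=2.6)]))"
```

```text
(no output)
```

View pics/s5z.png

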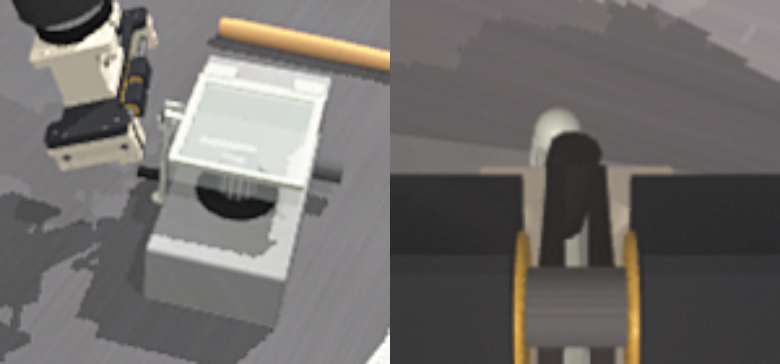

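```bash
python3 -c "
from h import *
o,p,d=snap('wrist','w6')
C=cloud('wrist',d,o);R,t,_=box();B=((C-t)@R)*1000
T=Rot.from_euler('xyz',o['orientation'],degrees=True).as_matrix()
Tl=((C-o['tool_pos'])@T)*1000
q=p.copy()
for X in [(0,0,0),(0,9.5,0),(0,-9.5,0),(0,-9.5,-19),(0,-9.5,-40)]:
    u=proj('wrist',o['tool_pos']+T@np.array(X)/1000,o);print(X,u.round(1));cv2.circle(q,(int(u[0]),int(u[1])),1,(0,0,255),-1)
cv2.imwrite('pics/w6z.png',cv2.resize(q[220:310,220:320],None,fx=6,fy=6,interpolation=cv2.INTER_CUBIC))
for v in range(230,296,5): print(v,[Tl[v,u].round(0).astype(int).tolist() for u in (259,264,268,272,276,282)])
"
```

```text
(0, 0, 0) [269.7 245.8]
(0, 9.5, 0) [269.7 260.6]
(0, -9.5, 0) [269.6 230.7]
(0, -9.5, -19) [269.5 242.6]
(0, -9.5, -40) [269.2 258.8]
230 [[-8, 5, 43], [-4, 5, 43], [-1, 5, 44], [1, 6, 45], [4, 5, 43], [9, 5, 43]]
235 [[-7, 2, 25], [-4, 2, 24], [-1, 3, 26], [1, 9, 44], [4, 10, 46], [9, 9, 44]]
240 [[-7, 5, 23], [-4, 5, 24], [-1, -5, -3], [1, -5, -2], [4, 14, 46], [9, 15, 48]]
245 [[-7, 9, 24], [-3, -3, -7], [-1, -3, -6], [1, -3, -6], [4, -3, -7], [9, 19, 49]]
250 [[-7, 11, 20], [-3, -2, -11], [-1, -2, -10], [1, -2, -11], [4, -1, -10], [9, 24, 51]]
255 [[-5, -10, -38], [-3, -9, -33], [-1, 1, -12], [1, 0, -13], [3, -9, -33], [6, -8, -32]]
260 [[-5, -10, -42], [-3, -8, -39], [-1, 5, -10], [1, 5, -10], [3, -8, -39], [6, -8, -39]]
265 [[-5, -8, -43], [-2, -8, -44], [-1, 8, -10], [1, 9, -8], [3, -6, -40], [6, -9, -45]]
270 [[-5, -8, -49], [-2, -9, -50], [-1, 11, -9], [1, 13, -6], [3, -5, -42], [6, -8, -49]]
275 [[-4, -8, -54], [-2, -8, -54], [-1, 16, -5], [1, 17, -5], [3, -2, -42], [6, -8, -54]]
280 [[-4, -8, -59], [-2, -8, -59], [-1, 21, -4], [1, 22, -2], [3, 0, -44], [5, -8, -59]]
285 [[-4, -8, -63], [-2, -8, -64], [-1, 22, -7], [1, 23, -5], [3, 3, -43], [5, -9, -64]]
290 [[-4, -8, -68], [-2, -8, -68], [-1, 24, -10], [1, 24, -9], [3, 4, -45], [5, -9, -68]]
295 [[-2, -31, -110], [-1, -31, -111], [0, -31, -110], [1, -30, -110], [2, -31, -111], [4, -31, -110]]
```

View pics/w6z.png

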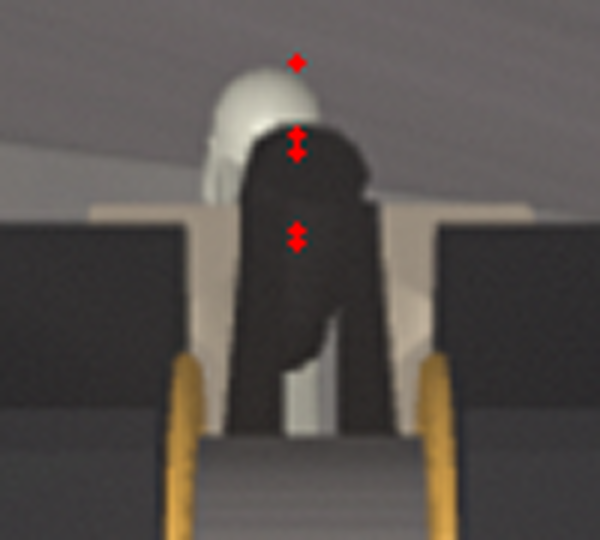

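```bash
python3 -c "
from h import *
T=Rot.from_euler('xyz',[159.347,.184,102.596],degrees=True).as_matrix();p=np.array([.5348,.05999,.05709])
q=cv2.imread('pics/s3.png')
for X in [(0,0,0),(20,0,0),(-20,0,0),(-20,9.5,0),(-41,-9.5,0),(-41,-9.5,-30),(-41,9.5,0)]:
    u=proj('scene',p+T@np.array(X)/1000);print(X,u);q[int(round(u[1])),int(round(u[0]))]=(0,0,255)
cv2.imwrite('pics/s3y.png',cv2.resize(q[170:250,250:350],None,fx=7,fy=7,interpolation=cv2.INTER_NEAREST))
T=Rot.from_euler('xyz',[-179.99,-.098,-104.09],degrees=True).as_matrix();p=np.array([.16414,.65419,.19688])
for X in [(0,0,0),(44,0,0),(-44,0,0)]:print(proj('scene',p+T@np.array(X)/1000))
"
```

```text
(0, 0, 0) [306.25593706 213.19302793]
(20, 0, 0) [308.20258109 208.41490445]
(-20, 0, 0) [304.25596414 218.10048941]
(-20, 9.5, 0) [307.62653792 217.84059637]
(-41, -9.5, 0) [298.71258164 223.63815863]
(-41, -9.5, -30) [294.96376177 214.67338555]
(-41, 9.5, 0) [305.50710615 223.15566172]
[293.09303754  59.37310097]
[284.88736713  62.61244943]
[301.03680223  56.24675206]
```

View pics/s3y.png

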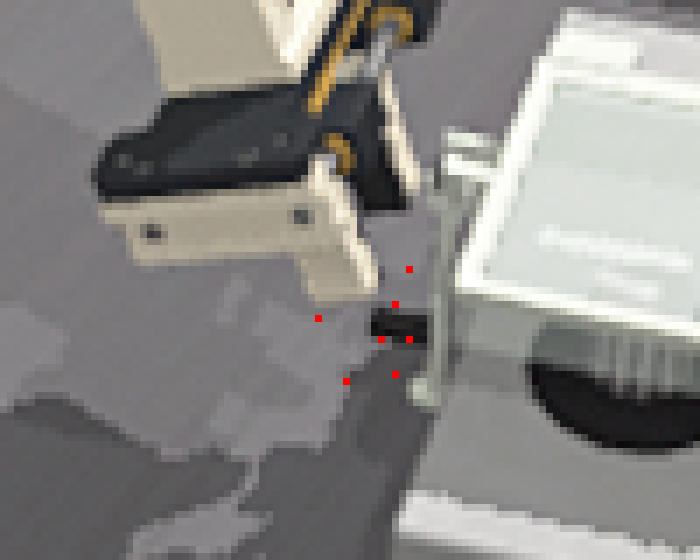

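```bash
cat >> kin.py <<'E'
from h import b2w,box
OFF=32.
def pose(lean,x,y,z,psi=0):
    """x,y,z: true tip midpoint in box frame mm"""
    R=box()[0]
    a=np.radians(lean);tz=np.array([np.sin(a),0,-np.cos(a)]);tx=np.array([0,1.,0]);ty=np.cross(tz,tx)
    T=R@rz(psi)@np.c_[tx,ty,tz]
    return b2w((x,y,z))+T[:,2]*OFF/1000,T
E
python3 - <<'E'
from kin import *
q0=np.array([29,7,-54,20,-12,-125.])
for lean,psi in ((20.5,10),(20.5,5),(20.5,0),(25,0),(25,5)):
    for (y,z) in ((1,41.5),(-44,59),(-20,100),(55,129)):
        p,T=pose(lean,-98,y,z,psi);q,e=ik(p,T,q0);print(lean,psi,y,z,p.round(4),q.round(1),'e%.4f'%e)
E
```

```text
20.5 10 1 41.5 [0.5396 0.0682 0.0115] [  26.7   11.   -56.2   25.9   -2.9 -120.1] e0.0077
20.5 10 -44 59 [0.549  0.0242 0.029 ] [ 23.4  10.1 -45.8   1.9 -13.6 -93. ] e0.0000
20.5 10 -20 100 [0.544  0.0476 0.07  ] [ 26.9   5.3 -45.1   5.1 -19.3 -99.3] e0.0000
20.5 10 55 129 [0.5282 0.121  0.099 ] [  37.3    1.6  -47.6   14.4  -21.6 -117.7] e0.0000
20.5 5 1 41.5 [0.5399 0.0673 0.0115] [  25.6   10.7  -57.3   32.7   -3.1 -130.6] e0.0295
20.5 5 -44 59 [0.5494 0.0233 0.029 ] [  24.     9.6  -51.8   16.2   -8.6 -112.5] e0.0000
20.5 5 -20 100 [0.5443 0.0467 0.07  ] [  28.     4.9  -48.6   13.3  -16.8 -112.9] e0.0000
20.5 5 55 129 [0.5286 0.12   0.099 ] [  38.     1.4  -50.    20.8  -20.6 -129.2] e0.0000
20.5 0 1 41.5 [0.5402 0.0663 0.0115] [  24.5   10.4  -58.3   40.    -3.9 -141.6] e0.0471
20.5 0 -44 59 [0.5496 0.0223 0.029 ] [  19.7    9.   -58.3   39.5   -3.6 -136.6] e0.0096
20.5 0 -20 100 [0.5446 0.0458 0.07  ] [  28.2    4.6  -52.1   22.6  -14.6 -127.1] e0.0000
20.5 0 55 129 [0.5288 0.1191 0.099 ] [  38.4    1.3  -51.9   26.6  -20.3 -140. ] e0.0000
25 0 1 41.5 [0.5424 0.0668 0.0125] [  26.    10.3  -55.3   22.2   -2.4 -125. ] e0.0997
25 0 -44 59 [0.5519 0.0228 0.03  ] [  21.     8.7  -56.    25.2   -2.3 -123.4] e0.0586
25 0 -20 100 [0.5468 0.0463 0.071 ] [  23.8    3.3  -58.3   37.4   -6.2 -137.9] e0.0294
25 0 55 129 [0.5311 0.1196 0.1   ] [  34.4   -0.2  -58.3   42.3  -12.7 -152.1] e0.0221
25 5 1 41.5 [0.5421 0.0679 0.0125] [  26.9   10.9  -53.8   13.2   -1.7 -112.1] e0.0703
25 5 -44 59 [0.5516 0.0239 0.03  ] [  22.     9.   -54.8   18.2   -1.9 -112.6] e0.0293
25 5 -20 100 [0.5465 0.0474 0.071 ] [  23.8    3.4  -58.3   33.8   -4.5 -129.8] e0.0078
25 5 55 129 [0.5308 0.1207 0.1   ] [  34.    -0.3  -58.3   39.1  -10.7 -144. ] e0.0092
```

```bash
python3 - <<'E'
from kin import *
q0=np.array([29,7,-54,20,-12,-125.])
for lean,psi in ((16,0),(18,5),(19,10),(18,10),(19,13),(20.5,13)):
    for (y,z) in ((1,41.5),):
      for x in (-98,-101):
        p,T=pose(lean,x,y,z,psi);q,e=ik(p,T,q0);print(lean,psi,x,y,z,p.round(4),q.round(1),'e%.4f'%e)
E
```

```text
16 0 -98 1 41.5 [0.5378 0.0658 0.0107] [  29.2   11.7  -53.6   26.6  -10.4 -132.7] e0.0000
16 0 -101 1 41.5 [0.5349 0.0652 0.0107] [  29.2   11.5  -54.2   27.4  -10.1 -133.4] e0.0000
18 5 -98 1 41.5 [0.5387 0.0669 0.0111] [  24.9   11.   -58.3   39.    -3.8 -136.4] e0.0008
18 5 -101 1 41.5 [0.5357 0.0662 0.0111] [  25.4   10.8  -58.3   37.7   -4.  -135.5] e0.0018
19 10 -98 1 41.5 [0.5389 0.0679 0.0112] [  28.8   11.4  -52.4   16.6   -7.6 -112.7] e0.0000
19 10 -101 1 41.5 [0.5359 0.0672 0.0112] [  28.8   11.2  -53.    17.5   -7.2 -113.6] e0.0000
18 10 -98 1 41.5 [0.5384 0.0677 0.0111] [  29.3   11.8  -49.9   11.9  -10.7 -108.5] e0.0000
18 10 -101 1 41.5 [0.5354 0.067  0.0111] [  29.3   11.5  -50.4   12.4  -10.5 -109. ] e0.0000
19 13 -98 1 41.5 [0.5386 0.0684 0.0112] [ 28.9  11.8 -48.3   6.4 -11.  -99.8] e0.0000
19 13 -101 1 41.5 [0.5357 0.0677 0.0112] [  29.    11.5  -48.8    6.7  -10.8 -100.2] e0.0000
20.5 13 -98 1 41.5 [0.5394 0.0687 0.0115] [  28.7   11.4  -50.9    9.8   -7.4 -103.1] e0.0000
20.5 13 -101 1 41.5 [0.5364 0.0681 0.0115] [  28.8   11.2  -51.5   10.5   -7.  -103.9] e0.0000
```

Emit:
{"name": "apply_moves", "arguments": {
  "motion": [
    [[0,0.1,0],2],
    [[0,0.2,0],2],
    [[0,0.3,0],2],
    [[0,0.3,0],2],
    [[0,0.3,0],2],
    [[0.3,0.35,-1],2],
    [[0.6,0.4,-2],2],
    [[0.9,0.4,-2.9],2],
    [[0.9,0.4,-2.9],2]
  ],
  "hand": 4.0
}}

```text
clock: 16.1
tool_pos: [0.5372, 0.0669, 0.0103]
orientation: [159.6, 0.1, 114.1]
force: [-0.6, 0.1, 0.5]
opening: 0.0399
```

```bash
cat > look.py <<'E'
from h import *
import sys
n=sys.argv[1]
o,p,d=snap('wrist','w'+n)
o2,q,d2=snap('scene','s'+n)
T=Rot.from_euler('xyz',o['orientation'],degrees=True).as_matrix()
tip=o['tool_pos']-.032*T[:,2]
print('t',o['clock'],'tcp',o['tool_pos'].round(4),'rpy',o['orientation'].round(2),'tip box',w2b(tip).round(1),'F',o['force'].round(1),'op',round(o['opening']*1000,1))
print('lean',np.degrees(np.arccos(-T[2,2])).round(2),'q',o['joint_pos'].round(1))
cv2.imwrite('pics/v'+n+'.png',np.hstack([cv2.resize(q[130:270,250:400],(400,373),interpolation=cv2.INTER_CUBIC),cv2.resize(p[170:330,185:357],(400,373),interpolation=cv2.INTER_CUBIC)]))
E
python3 look.py 7
```

```text
t 16.1 tcp [0.5372 0.0669 0.0103] rpy [1.5960e+02 1.1000e-01 1.1409e+02] tip box [-100.5   -0.    40.3] F [-0.6  0.1  0.5] op 39.9
lean 20.4 q [  27.1   11.2  -55.6   22.5   -3.  -115.3]
```

View pics/v7.png

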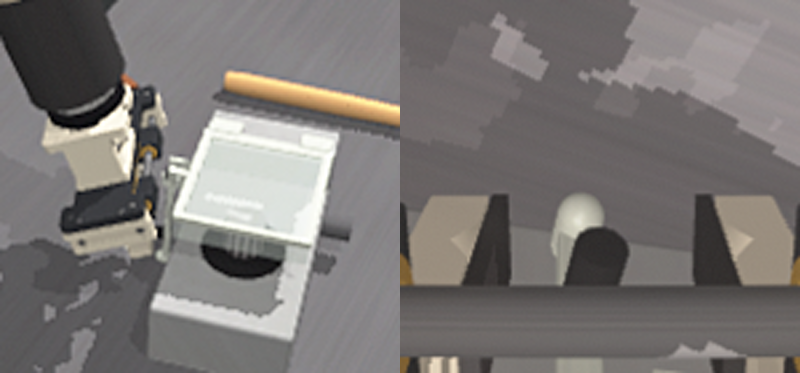

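Emit:
{"name": "apply_moves", "arguments": {
  "motion": [
    [[0.1,0,0],0],
    [[0.1,0,0],0],
    [[0.1,0,0],0],
    [[0.1,0,0],0],
    [[0.1,0,0],0],
    [[0.1,0,0],0],
    [[0.1,0,0],0]
  ],
  "hand": 0.4
}}

```text
clock: 16.9
tool_pos: [0.5395, 0.0676, 0.0119]
orientation: [159.4, 0.1, 114.1]
force: [-0.3, 0.4, 1.5]
opening: 0.012
```

```bash
python3 look.py 8
```

```text
t 16.9 tcp [0.5395 0.0676 0.0119] rpy [1.5941e+02 1.0000e-01 1.1408e+02] tip box [-98.2   0.1  41.9] F [-0.3  0.4  1.5] op 12.0
lean 20.6 q [  27.6   11.2  -54.5   19.7   -3.9 -112.9]
```

View pics/v8.png

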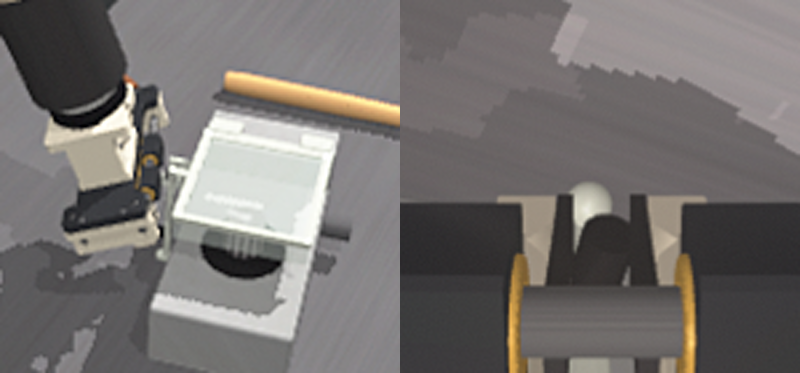

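Emit:
{"name": "apply_moves", "arguments": {
  "motion": [
    [[0.1,-0.5,0.15],0],
    [[0.2,-1.0,0.3],0],
    [[0.35,-1.6,0.6],0],
    [[0.5,-2.2,0.9],0],
    [[0.6,-2.8,1.3],0],
    [[0.7,-3.4,1.7],0],
    [[0.8,-3.9,2.1],0],
    [[0.95,-4.5,2.6],0],
    [[0.95,-4.5,2.6],0]
  ]
}}

```text
clock: 17.9
tool_pos: [0.549, 0.0223, 0.038]
orientation: [159.4, 0.1, 114.0]
force: [1.1, 3.2, -0.6]
opening: 0.0111
```

```bash
python3 look.py 9
```

```text
t 17.9 tcp [0.549  0.0223 0.038 ] rpy [1.5941e+02 9.0000e-02 1.1405e+02] tip box [-98.4 -46.1  68. ] F [ 1.1  3.2 -0.6] op 11.1
lean 20.59 q [ 22.3   9.4 -43.5  -1.8 -16.5 -86.6]
```

View pics/v9.png

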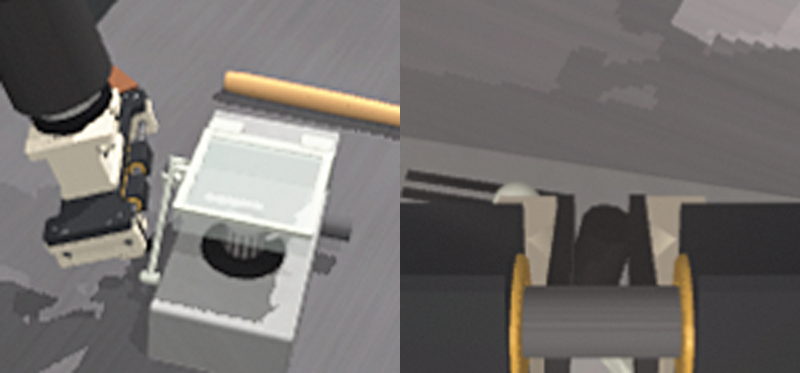

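```bash
python3 - <<'E'
from h import *
o=ctrl.get_obs();p,d=ctrl.snapshot('wrist')
C=cloud('wrist',d,o);T=Rot.from_euler('xyz',o['orientation'],degrees=True).as_matrix()
Tl=((C-o['tool_pos'])@T)*1000
for u in (268,272,275): print(u,[(v,Tl[v,u].round(0).astype(int).tolist()) for v in range(250,300,4)])
cv2.imwrite('pics/w10z.png',cv2.resize(p[240:310,225:315],None,fx=8,fy=8,interpolation=cv2.INTER_CUBIC))
E
```

```text
268 [(250, [-1, 15, 30]), (254, [-1, 17, 28]), (258, [-1, -6, -30]), (262, [-1, -5, -35]), (266, [-1, -4, -35]), (270, [-1, -3, -39]), (274, [1, -76, -188]), (278, [-1, 2, -37]), (282, [-1, 4, -38]), (286, [-1, 6, -37]), (290, [-1, 9, -37]), (294, [0, -30, -109]), (298, [0, -31, -111])]
272 [(250, [1, 15, 30]), (254, [1, 17, 27]), (258, [1, -6, -30]), (262, [1, -4, -32]), (266, [1, -4, -35]), (270, [1, -3, -39]), (274, [1, -1, -39]), (278, [1, 2, -38]), (282, [1, 4, -37]), (286, [1, 7, -36]), (290, [1, 10, -35]), (294, [1, -31, -109]), (298, [1, -30, -111])]
275 [(250, [4, 17, 33]), (254, [3, 17, 28]), (258, [3, -6, -30]), (262, [3, -4, -32]), (266, [3, -3, -34]), (270, [3, -2, -37]), (274, [3, -2, -40]), (278, [3, 0, -40]), (282, [3, 4, -38]), (286, [3, 7, -35]), (290, [3, 9, -36]), (294, [2, -30, -109]), (298, [2, -30, -111])]
```

View pics/w10z.png

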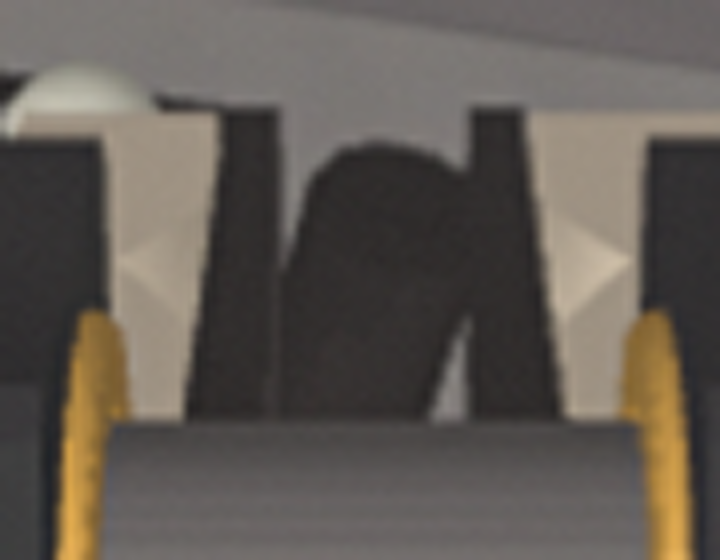

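```bash
python3 - <<'E'
from kin import *
q0=np.array([29,11,-54,18,-5,-115.])
for lean,psi in ((20.5,12),(20.5,14),(20.5,16),(19.5,12),(18.5,12)):
  for x,z in ((-97,36),(-99,36)):
        p,T=pose(lean,x,1,z,psi);q,e=ik(p,T,q0);print(lean,psi,x,z,p.round(4),q.round(1),'e%.4f'%e)
E
```

```text
20.5 12 -97 36 [0.5404 0.0687 0.006 ] [  27.2   11.9  -55.2   21.5   -2.7 -114.4] e0.0019
20.5 12 -99 36 [0.5385 0.0683 0.006 ] [  27.3   11.7  -55.3   21.5   -2.7 -114.4] e0.0025
20.5 14 -97 36 [0.5402 0.0691 0.006 ] [ 28.5  12.3 -49.6   6.4  -7.7 -98.6] e0.0000
20.5 14 -99 36 [0.5383 0.0687 0.006 ] [ 28.6  12.1 -50.    6.7  -7.5 -99. ] e0.0000
20.5 16 -97 36 [0.5401 0.0694 0.006 ] [ 28.   12.4 -46.7  -0.2 -10.3 -89.7] e0.0000
20.5 16 -99 36 [0.5381 0.069  0.006 ] [ 28.1  12.3 -47.   -0.  -10.2 -89.9] e0.0000
19.5 12 -97 36 [0.5399 0.0685 0.0058] [  28.7   12.2  -51.2   12.2   -7.2 -106.4] e0.0000
19.5 12 -99 36 [0.538  0.0681 0.0058] [  28.7   12.1  -51.7   12.7   -7.  -107. ] e0.0000
18.5 12 -97 36 [0.5394 0.0683 0.0057] [  28.9   12.5  -49.1    8.8  -10.  -103.2] e0.0000
18.5 12 -99 36 [0.5375 0.0679 0.0057] [  29.    12.3  -49.5    9.1   -9.9 -103.6] e0.0000
```

Emit:
{"name": "apply_moves", "arguments": {
  "motion": [
    [[-0.15,0.7,-0.6],0],
    [[-0.3,1.4,-1.1],0],
    [[-0.45,2.2,-1.7],0],
    [[-0.6,3.0,-2.1],0],
    [[-0.8,3.8,-2.4],0],
    [[-0.95,4.6,-2.6],0],
    [[-0.95,4.6,-2.6],1]
  ]
}}

```text
clock: 18.75
tool_pos: [0.5388, 0.0685, 0.0125]
orientation: [159.5, 0.2, 115.2]
force: [-1.3, -3.5, 21.6]
opening: 0.0111
```

Emit:
{"name": "apply_moves", "arguments": {
  "motion": [
    [[0,0,0],0],
    [[0,0,0],1],
    [[0,0.05,0],1],
    [[0.05,0.1,-0.3],1],
    [[0.05,0.1,-0.6],1],
    [[0.05,0.1,-0.65],1],
    [[0.05,0.1,-0.65],1]
  ],
  "hand": 2.8
}}

```text
clock: 19.45
tool_pos: [0.5392, 0.0691, 0.0046]
orientation: [159.5, 0.1, 116.1]
force: [0.1, -1.0, -0.1]
opening: 0.0279
```

```bash
python3 look.py 11; python3 - <<'E'
from h import *
o=ctrl.get_obs();p,d=ctrl.snapshot('wrist')
C=cloud('wrist',d,o);T=Rot.from_euler('xyz',o['orientation'],degrees=True).as_matrix()
Tl=((C-o['tool_pos'])@T)*1000
for u in (268,272,276): print(u,[(v,Tl[v,u].round(0).astype(int).tolist()) for v in range(250,300,4)])
E
```

```text
t 19.45 tcp [0.5392 0.0691 0.0046] rpy [1.5952e+02 1.1000e-01 1.1608e+02] tip box [-98.    1.3  34.6] F [ 0.1 -1.  -0.1] op 27.9
lean 20.48 q [  28.5   12.5  -50.6    8.3   -6.6 -100.4]
268 [(250, [-1, 5, 6]), (254, [-1, 8, 7]), (258, [-1, 3, -12]), (262, [-1, 5, -13]), (266, [-1, 6, -15]), (270, [-1, 8, -15]), (274, [-1, -3, -43]), (278, [-1, -2, -45]), (282, [-1, -1, -47]), (286, [-1, 0, -49]), (290, [-1, 2, -49]), (294, [0, -30, -109]), (298, [0, -30, -111])]
272 [(250, [1, 6, 7]), (254, [1, 8, 7]), (258, [1, 4, -9]), (262, [1, 5, -12]), (266, [1, 7, -13]), (270, [1, 9, -13]), (274, [1, -2, -41]), (278, [1, -2, -44]), (282, [1, -1, -47]), (286, [1, 1, -47]), (290, [1, 2, -49]), (294, [1, -31, -110]), (298, [1, -30, -111])]
276 [(250, [4, 5, 6]), (254, [4, 8, 7]), (258, [4, 11, 8]), (262, [4, 15, 9]), (266, [4, 18, 10]), (270, [4, 22, 13]), (274, [3, -2, -41]), (278, [3, -1, -42]), (282, [3, 0, -46]), (286, [3, 1, -48]), (290, [3, 3, -48]), (294, [2, -30, -109]), (298, [2, -31, -111])]
```

View pics/v11.png

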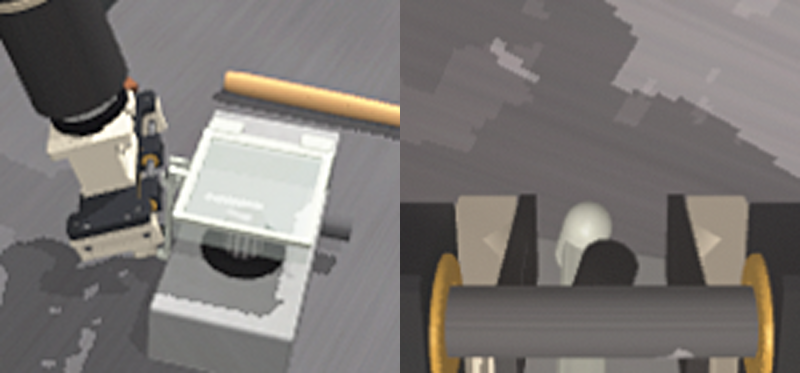

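Emit:
{"name": "apply_moves", "arguments": {
  "motion": [
    [[0,0,0],0],
    [[0,0,0],0],
    [[0,0,0],0],
    [[0,0,0],0],
    [[0,0,0],0]
  ],
  "hand": 0.4
}}

```text
clock: 20.1
tool_pos: [0.5399, 0.0695, 0.0053]
orientation: [159.4, 0.1, 116.1]
force: [0.8, 1.1, 0.2]
opening: 0.0118
```

Emit:
{"name": "apply_moves", "arguments": {
  "motion": [
    [[0.1,-0.5,0.15],0],
    [[0.2,-1.05,0.3],0],
    [[0.35,-1.7,0.6],0],
    [[0.5,-2.3,0.9],0],
    [[0.6,-2.9,1.3],0],
    [[0.75,-3.5,1.7],0],
    [[0.85,-4.0,2.1],0],
    [[1.0,-4.6,2.6],0],
    [[1.0,-4.6,2.6],0]
  ]
}}

```text
clock: 21.0
tool_pos: [0.5494, 0.0226, 0.0314]
orientation: [159.5, 0.1, 116.0]
force: [-0.5, -0.1, -3.7]
opening: 0.0117
```

```bash
python3 look.py 12
```

```text
t 21.0 tcp [0.5494 0.0226 0.0314] rpy [1.5948e+02 9.0000e-02 1.1603e+02] tip box [-97.9 -46.3  61.3] F [-0.5 -0.1 -3.7] op 11.7
lean 20.52 q [ 21.5  10.4 -42.1  -5.1 -17.1 -80.9]
```

View pics/v12.png

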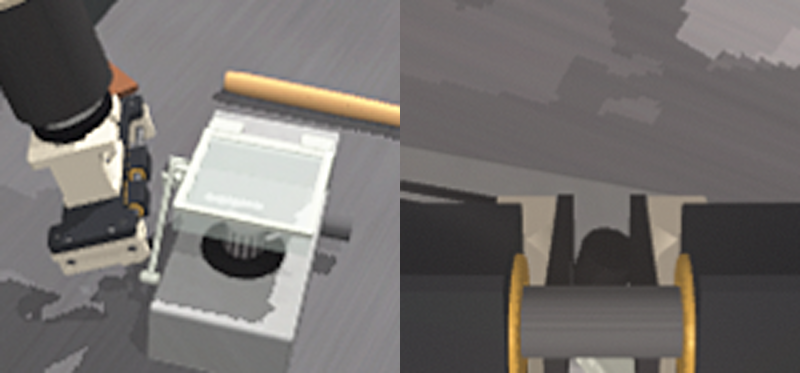

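Emit:
{"name": "apply_moves", "arguments": {
  "motion": [
    [[0,0.1,0.75],0],
    [[-0.05,0.3,1.5],0],
    [[-0.1,0.55,2.2],0],
    [[-0.2,0.85,2.85],0],
    [[-0.25,1.25,3.5],0],
    [[-0.35,1.7,4.1],0],
    [[-0.45,2.2,4.6],0],
    [[-0.6,2.75,5.15],0],
    [[-0.7,3.35,5.55],0],
    [[-0.85,3.95,5.95],0]
  ]
}}

```text
clock: 22.1
tool_pos: [0.5406, 0.0633, 0.0907]
orientation: [159.5, 0.1, 116.1]
force: [-2.9, -2.8, -3.7]
opening: 0.0114
```

```bash
sed -i 's/q\[130:270,250:400\]/q[80:240,250:422]/' look.py; python3 look.py 13
```

```text
t 22.1 tcp [0.5406 0.0633 0.0907] rpy [1.5950e+02 1.0000e-01 1.1608e+02] tip box [-97.9  -4.7 120.7] F [-2.9 -2.8 -3.7] op 11.4
lean 20.5 q [ 27.9   3.5 -42.2   1.8 -23.8 -93.3]
```

View pics/v13.png

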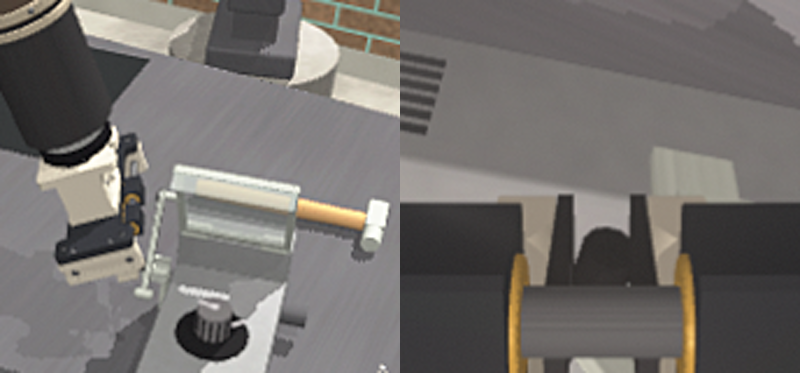

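Emit:
{"name": "apply_moves", "arguments": {
  "motion": [
    [[-0.15,0.7,0.35],0],
    [[-0.3,1.35,0.6],0],
    [[-0.45,2.05,0.75],0],
    [[-0.6,2.8,0.85],0],
    [[-0.75,3.5,0.85],0],
    [[-0.9,4.25,0.8],0],
    [[-1.05,4.95,0.7],0],
    [[-1.15,5.4,0.55],0],
    [[-1.15,5.4,0.55],0]
  ]
}}

```text
clock: 23.1
tool_pos: [0.5289, 0.1173, 0.0957]
orientation: [159.5, 0.1, 116.1]
force: [-3.8, -3.8, -2.6]
opening: 0.0116
```

```bash
cat >> look.py <<'E'
t_,td=ctrl.snapshot('top');cv2.imwrite('pics/t'+n+'.png',cv2.resize(t_[110:220,180:310],None,fx=5,fy=5,interpolation=cv2.INTER_CUBIC))
cv2.imwrite('pics/u'+n+'.png',cv2.resize(q[100:220,270:420],None,fx=5,fy=5,interpolation=cv2.INTER_CUBIC))
E
python3 look.py 14
```

```text
t 23.1 tcp [0.5289 0.1173 0.0957] rpy [1.5952e+02 1.0000e-01 1.1612e+02] tip box [-98.   50.6 125.7] F [-3.8 -3.8 -2.6] op 11.6
lean 20.48 q [  35.8    2.3  -45.6    9.2  -22.2 -107.5]
```

View pics/v14.png

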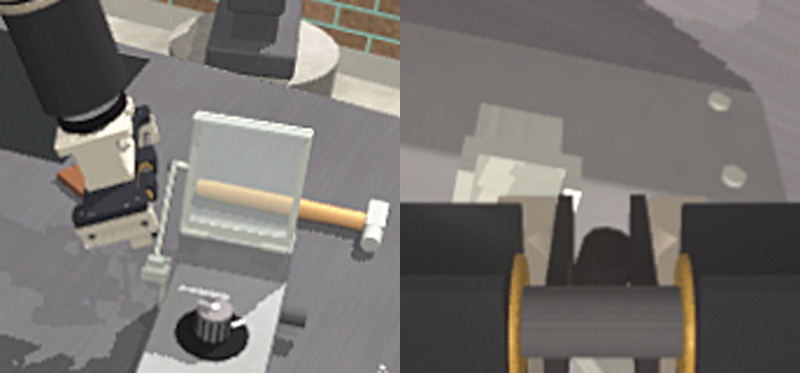

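View pics/u14.png

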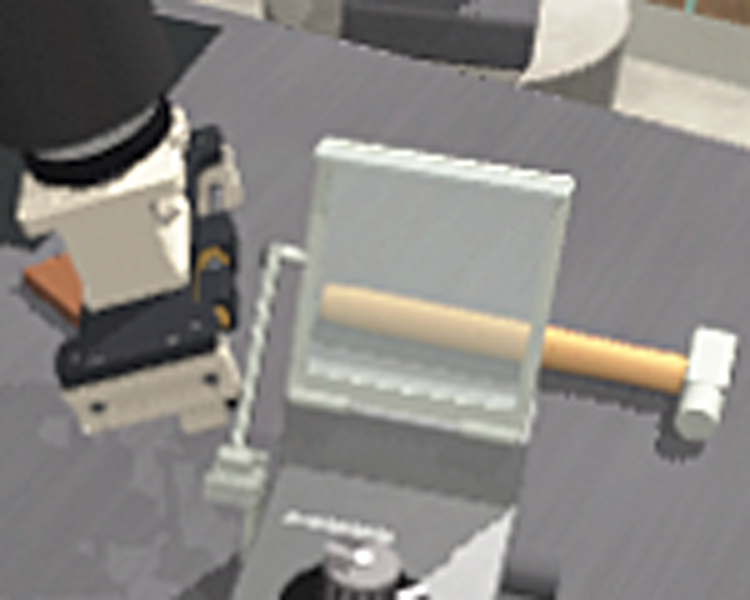

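View pics/t14.png

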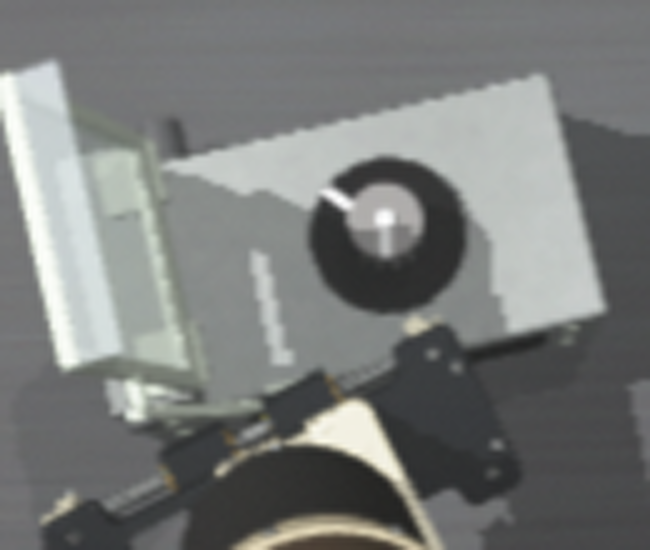

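```bash
cat >> h.py <<'E'
def onx(n,uv,xb,o=None):
    c,d=ray(n,uv,o);R,t,_=box();cb=R.T@(c-t);db=R.T@d
    k=(xb/1000-cb[0])/db[0];return (cb+k*db)*1000
E
python3 - <<'E'
from h import *
f=lambda x,y:(270+x/5-.4,100+y/5-.4)
for n,p in dict(P=(272,252),bar_low=(240,440),seat_l=(205,490),seat_tl=(215,455),seat_tr=(268,455)).items(): print(n,onx('scene',f(*p),-79).round(1))
s=cv2.imread('pics/s14.png')
print([(X,proj('scene',b2w(X)).round(1)) for X in [(-79,35,96),(-79,35,102),(-92,22,103),(-92,48,103)]])
cv2.imwrite('pics/s14f.png',cv2.resize(s[140:205,300:350],None,fx=11,fy=9,interpolation=cv2.INTER_CUBIC))
E
```

```text
P [-79.   96.9 193.7]
bar_low [-79.   49.2 106.1]
seat_l [-79.  -26.2 131.5]
seat_tl [-79.   -8.5 140.1]
seat_tr [-79.  130.9  33.4]
[((-79, 35, 96), array([316.1, 193.8])), ((-79, 35, 102), array([316.2, 192. ])), ((-92, 22, 103), array([310.1, 193.8])), ((-92, 48, 103), array([312.6, 187.8]))]
```

View pics/s14f.png

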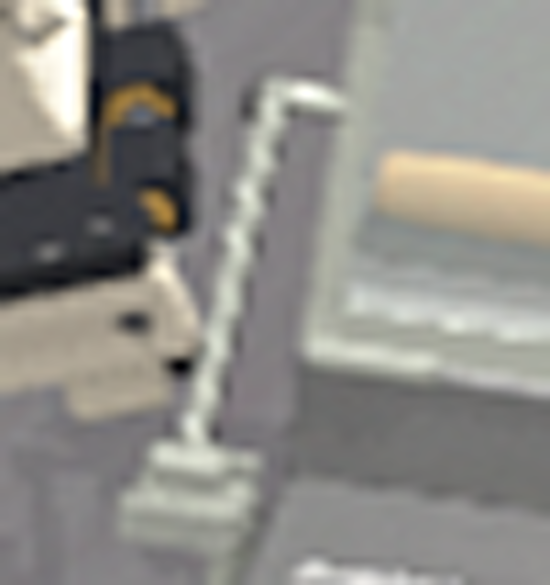

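Emit:
{"name": "apply_moves", "arguments": {
  "motion": [
    [[0,0.15,-0.15],0],
    [[0,0.15,-0.3],0],
    [[0,0.05,-0.4],0],
    [[0,0,-0.48],0],
    [[0,-0.05,-0.55],0],
    [[0,-0.05,-0.55],0]
  ]
}}

```text
clock: 23.85
tool_pos: [0.5296, 0.1169, 0.0912]
orientation: [159.4, 0.1, 116.1]
force: [-8.1, -2.4, 2.4]
opening: 0.0116
```

```bash
python3 look.py 15; python3 - <<'E'
import cv2
s=cv2.imread('pics/s15.png')
cv2.imwrite('pics/s15f.png',cv2.resize(s[140:205,300:350],None,fx=11,fy=9,interpolation=cv2.INTER_CUBIC))
E
```

```text
t 23.85 tcp [0.5296 0.1169 0.0912] rpy [1.5941e+02 8.0000e-02 1.1609e+02] tip box [-97.5  50.  121.1] F [-8.1 -2.4  2.4] op 11.6
lean 20.59 q [  35.6    2.7  -46.1    9.5  -21.2 -107.8]
```

View pics/s15f.png

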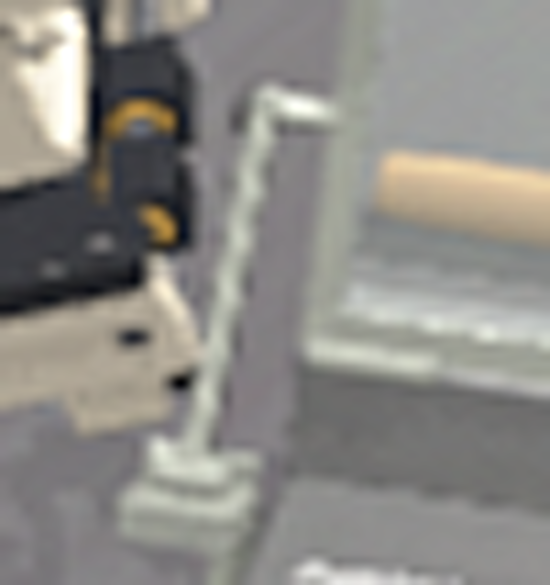

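View pics/v15.png

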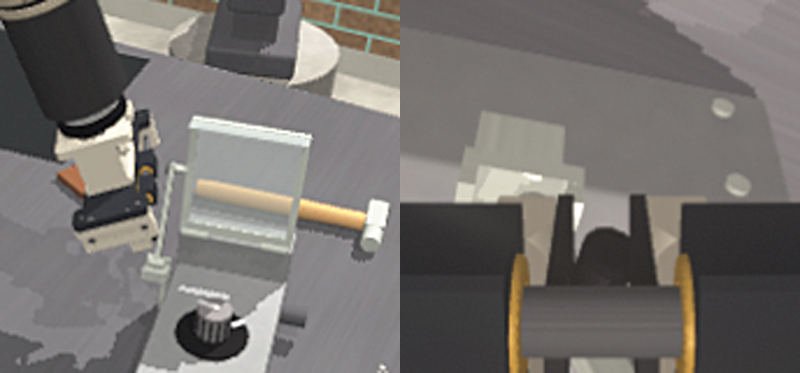

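```bash
python3 - <<'E'
from h import *
P=onx('scene',(300+266/11-.5,140+97/9-.5),-79);print(P)
p,d=ctrl.snapshot('wrist');o=ctrl.get_obs()
C=cloud('wrist',d,o);R,t,_=box();B=((C-t)@R)*1000
cv2.imwrite('pics/w16z.png',cv2.resize(p[195:265,195:285],None,fx=8,fy=8,interpolation=cv2.INTER_CUBIC))
for u in (216,222,228,234,240,246,252,258):
    print(u,[(v,B[v,u].round(0).astype(int).tolist()) for v in (238,242,246,250,253)])
P=np.array([80-75*np.cos(1.75),122+75*np.sin(1.75)])
E
```

```text
[-79.          92.97474995 195.29607113]
216 [(238, [-90, 21, 97]), (242, [-90, 21, 101]), (246, [-90, 22, 103]), (250, [-87, 22, 103]), (253, [-79, 23, 97])]
222 [(238, [-89, 24, 95]), (242, [-88, 25, 97]), (246, [-85, 25, 97]), (250, [-83, 26, 98]), (253, [-81, 26, 98])]
228 [(238, [-89, 28, 94]), (242, [-89, 28, 97]), (246, [-86, 28, 97]), (250, [-83, 29, 97]), (253, [-82, 29, 98])]
234 [(238, [-89, 31, 93]), (242, [-89, 31, 96]), (246, [-88, 32, 98]), (250, [-84, 32, 97]), (253, [-82, 33, 98])]
240 [(238, [-90, 34, 93]), (242, [-89, 35, 96]), (246, [-88, 35, 98]), (250, [-85, 36, 98]), (253, [-87, 36, 102])]
246 [(238, [-90, 38, 92]), (242, [-90, 38, 95]), (246, [-220, 21, 241]), (250, [-86, 39, 98]), (253, [-88, 39, 102])]
252 [(238, [-67, 45, 65]), (242, [-90, 41, 94]), (246, [-90, 42, 98]), (250, [-87, 42, 98]), (253, [-84, 43, 98])]
258 [(238, [-62, 50, 58]), (242, [-90, 45, 93]), (246, [-90, 45, 97]), (250, [-90, 45, 100]), (253, [-103, 43, 117])]
```

View pics/w16z.png

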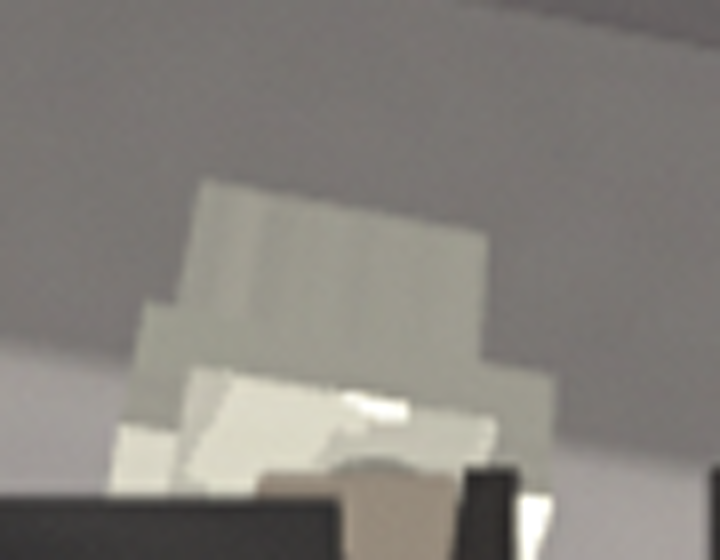

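Emit:
{"name": "apply_moves", "arguments": {
  "motion": [
    [[-0.1,-0.1,-0.15],0],
    [[-0.1,-0.15,-0.2],0],
    [[-0.1,-0.15,-0.2],0]
  ]
}}

```text
clock: 24.35
tool_pos: [0.5299, 0.1167, 0.0906]
orientation: [159.2, 0.1, 116.1]
force: [-11.2, -0.6, 10.9]
opening: 0.0113
```

```bash
python3 look.py 17;python3 - <<'E'
from h import *
p=cv2.imread('pics/w17.png')
cv2.imwrite('pics/w17z.png',cv2.resize(p[195:265,195:285],None,fx=8,fy=8,interpolation=cv2.INTER_CUBIC))
E
```

```text
t 24.35 tcp [0.5299 0.1167 0.0906] rpy [1.5921e+02 6.0000e-02 1.1614e+02] tip box [-97.3  49.7 120.5] F [-11.2  -0.6  10.9] op 11.3
lean 20.79 q [  35.5    2.7  -46.3    9.6  -20.7 -107.7]
```

View pics/w17z.png

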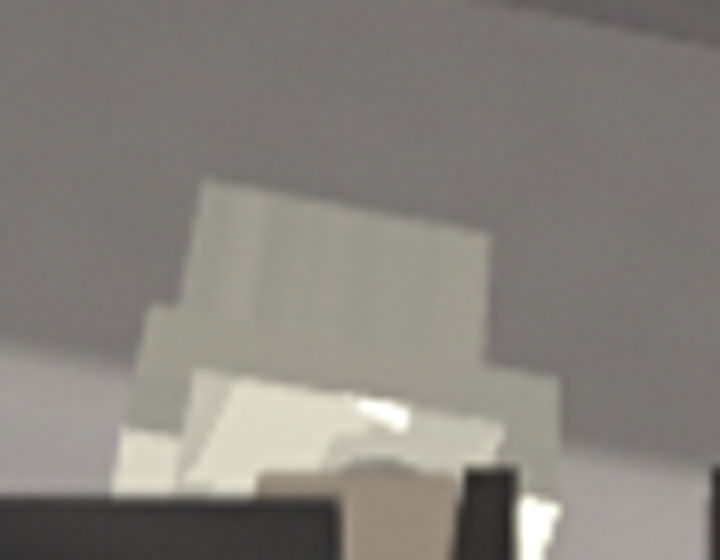

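Emit:
{"name": "apply_moves", "arguments": {
  "motion": [
    [[0,0,0.1],0],
    [[0,0,0.1],0],
    [[0,0,0.1],0]
  ],
  "hand": 1.7
}}

```text
clock: 24.8
tool_pos: [0.5302, 0.1165, 0.091]
orientation: [159.2, 0.1, 116.2]
force: [0.9, 0.3, -0.4]
opening: 0.0168
```

```bash
python3 look.py 18;python3 - <<'E'
from h import *
p=cv2.imread('pics/w18.png');s=cv2.imread('pics/s18.png')
cv2.imwrite('pics/w18z.png',np.hstack([cv2.resize(p[195:265,195:285],(400,311),interpolation=cv2.INTER_CUBIC),cv2.resize(s[140:205,300:370],(400,311),interpolation=cv2.INTER_CUBIC)]))
E
```

```text
t 24.8 tcp [0.5302 0.1165 0.091 ] rpy [1.5924e+02 9.0000e-02 1.1617e+02] tip box [-97.   49.4 120.9] F [ 0.9  0.3 -0.4] op 16.8
lean 20.76 q [  35.5    2.7  -46.2    9.5  -20.9 -107.6]
```

View pics/w18z.png

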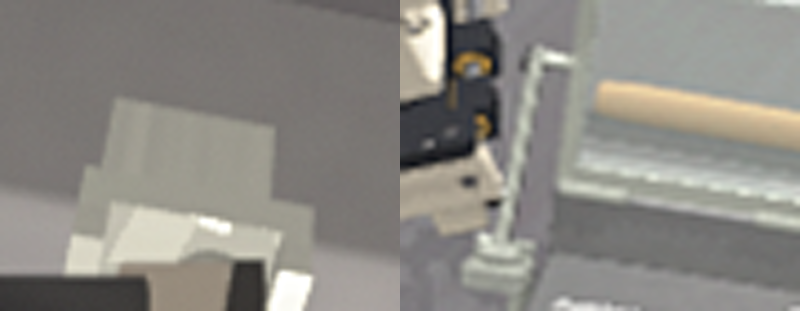

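View pics/v18.png

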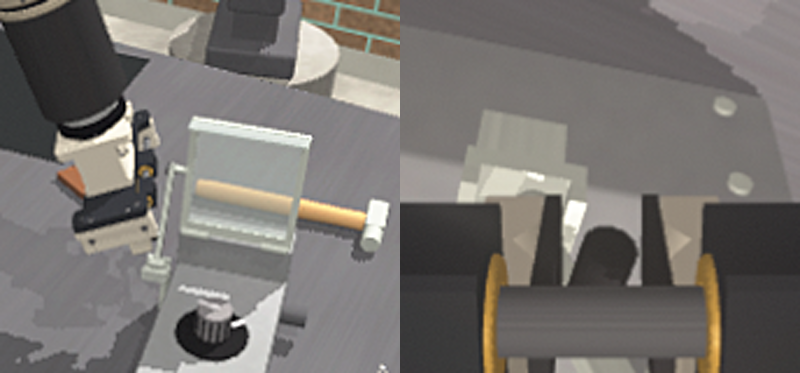

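Emit:
{"name": "apply_moves", "arguments": {
  "motion": [
    [[0,0,0],0],
    [[0,0,0],0],
    [[0,0,0],0],
    [[-1,-0.2,0],0],
    [[-3,-0.6,0.3],0],
    [[-5,-1.1,0.6],0],
    [[-8,-1.7,1.5],0],
    [[-8,-1.7,4],0]
  ],
  "hand": 3.2
}}

```text
clock: 25.75
tool_pos: [0.4428, 0.0936, 0.1259]
orientation: [159.9, 0.2, 116.0]
force: [0.8, 0.4, 0.6]
opening: 0.0321
```

```bash
python3 look.py 19
```

```text
t 25.75 tcp [0.4428 0.0936 0.1259] rpy [159.88   0.16 116.01] tip box [-187.    45.6  156. ] F [0.8 0.4 0.6] op 32.1
lean 20.12 q [  42.2  -10.8  -52.9   11.7  -29.1 -115.4]
```

View pics/u19.png

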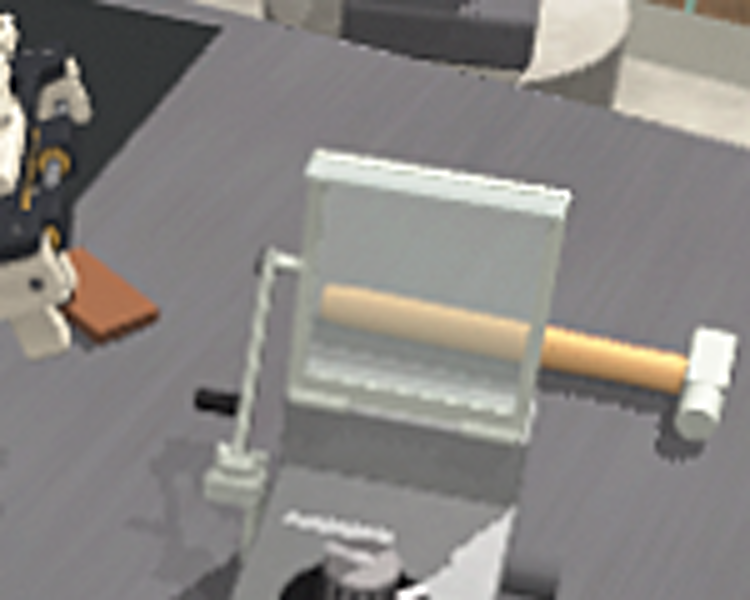

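View pics/w19.png

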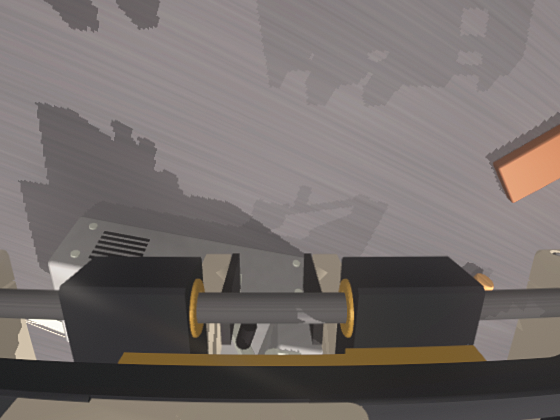

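View pics/t19.png

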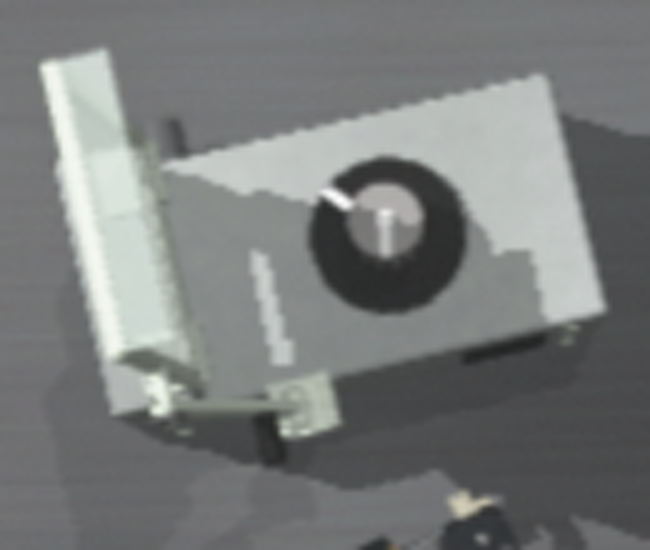

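```bash
python3 - <<'E'
from h import *
p,d=ctrl.snapshot('top');cv2.imwrite('pics/top20.png',p)
cv2.imwrite('pics/top20z.png',cv2.resize(p[138:178,238:278],None,fx=14,fy=14,interpolation=cv2.INTER_CUBIC))
for X in [(0,-25,75),(0,-25,109),(0,-25,0)]: print(X,proj('top',b2w(X)),proj('scene',b2w(X)))
s,_=ctrl.snapshot('scene');cv2.imwrite('pics/s20z.png',cv2.resize(s[195:240,310:370],None,fx=12,fy=12,interpolation=cv2.INTER_CUBIC))
E
```

```text
(0, -25, 75) [256.93643201 156.43972379] [340.14697726 220.83274355]
(0, -25, 109) [256.29633239 153.56275528] [341.41734896 210.70525007]
(0, -25, 0) [258.20277209 162.13171594] [337.51656608 241.6668403 ]
```

View pics/top20z.png

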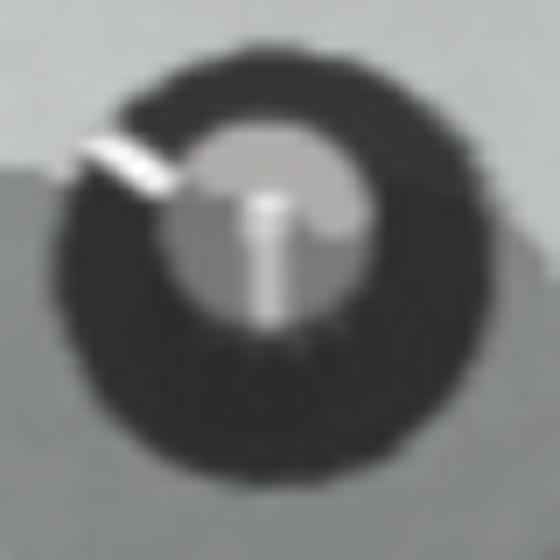

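View pics/s20z.png

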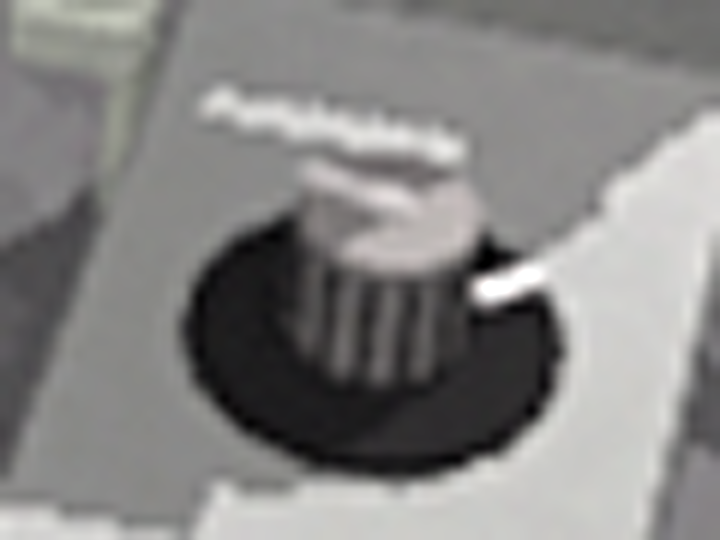

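```bash
cat > knob.py <<'E'
from h import *
def val(Xb,c): 
    d=Xb-c; return np.arctan2(d[1],-d[0]), np.hypot(d[0],d[1])
f=lambda x,y,u0=238,v0=138,k=14:(u0+x/k-.46,v0+y/k-.46)
E
python3 - <<'E'
from knob import *
c=w2b(onz('top',f(273,268),.075));k=w2b(onz('top',f(267,225),.109));print(c,k)
for q in ((85,145),(175,190),(130,167)):
    print('index',q,val(w2b(onz('top',f(*q),.077)),c))
for q in ((267,325),(265,205)):
    X=w2b(onz('top',f(*q),.110));print('ptr',q,X,val(X,k))
E
```

```text
[ -0.66716835 -25.1136966   75.        ] [ -0.29329818 -25.72249961 109.        ]
index (85, 145) (np.float64(2.3786768293089535), np.float64(40.46487196481727))
index (175, 190) (np.float64(2.4672565271295537), np.float64(22.418124516877224))
index (130, 167) (np.float64(2.412642148323144), np.float64(31.464664231495814))
ptr (267, 325) [-17.70771887 -21.71121348 110.        ] (np.float64(0.22639392508118986), np.float64(17.87043548316518))
ptr (265, 205) [  3.00794589 -26.18197282 110.        ] (np.float64(-3.0032992391091833), np.float64(3.3330658633321115))
```

```bash
python3 - <<'E'
from kin import *
q0=np.array([35.5,2.7,-46,9.5,-21,-107])
q=q0
for psi in (14,5,-10,-20,-30): 
    p,T=pose(20.4,0,-25,88,psi);q,e=ik(p,T,q);print(psi,p.round(4),q.round(1),'e%.4f'%e)
q=q0
for psi in range(14,140,9):
    p,T=pose(20.4,0,-25,88,psi);q,e=ik(p,T,q);print(psi,p.round(4),q.round(1),'e%.4f'%e)
E
```

```text
14 [0.6405 0.064  0.058 ] [ 22.2  15.3 -30.3  -3.4 -24.1 -83.2] e0.0000
5 [0.6411 0.0624 0.058 ] [  24.5   14.7  -35.7    7.7  -19.5 -104.2] e0.0000
-10 [0.6416 0.0595 0.058 ] [  25.    14.1  -44.6   32.6  -14.6 -143.3] e0.0000
-20 [0.6415 0.0576 0.058 ] [  24.5   14.1  -47.1   44.2  -15.6 -163.9] e0.0000
-30 [0.6411 0.0557 0.058 ] [  26.6   15.   -45.3   42.9  -20.4 -173.7] e0.0102
14 [0.6405 0.064  0.058 ] [ 22.2  15.3 -30.3  -3.4 -24.1 -83.2] e0.0000
23 [0.6396 0.0655 0.058 ] [ 19.4  16.1 -25.6 -11.2 -29.  -65.3] e0.0000
32 [0.6385 0.0669 0.058 ] [ 16.7  17.2 -21.6 -16.7 -34.1 -50.1] e0.0000
41 [0.6372 0.068  0.058 ] [ 14.3  18.4 -18.1 -20.3 -39.1 -37. ] e0.0000
50 [0.6357 0.069  0.058 ] [ 12.5  19.9 -14.9 -22.5 -44.  -25.6] e0.0000
59 [0.6341 0.0697 0.058 ] [ 11.1  21.4 -11.9 -23.7 -48.7 -15.4] e0.0000
68 [0.6324 0.0701 0.058 ] [ 10.2  23.   -9.1 -24.1 -53.2  -6.2] e0.0000
77 [0.6307 0.0703 0.058 ] [  9.7  24.6  -6.5 -24.  -57.5   2.2] e0.0000
86 [0.6289 0.0701 0.058 ] [  9.5  26.2  -4.  -23.4 -61.4  10.2] e0.0000
95 [0.6272 0.0698 0.058 ] [  9.7  27.7  -1.7 -22.4 -65.1  17.7] e0.0000
104 [0.6256 0.0691 0.058 ] [ 10.2  29.2   0.4 -21.1 -68.4  25. ] e0.0000
113 [0.6241 0.0682 0.058 ] [ 11.   30.5   2.2 -19.6 -71.4  32. ] e0.0000
122 [0.6227 0.0671 0.058 ] [ 11.9  31.8   3.7 -17.9 -73.9  39. ] e0.0000
131 [0.6216 0.0658 0.058 ] [ 13.1  32.9   4.9 -16.  -76.   45.8] e0.0000
```

```bash
python3 - <<'E'
from kin import *
from h import w2b
q=np.array([22,15,-30,-3,-24,-83.])
for psi in range(14,146,8):
    # grip point 12 mm behind tip should be on axis
    a=np.radians(20.2);tz=np.array([np.sin(a),0,-np.cos(a)]);
    T=box()[0]@rz(psi)
    g=b2w((0,-25.3,86+12*np.cos(a)));p=g+T@tz*.044
    Tf=T@np.c_[[0,1,0],np.cross(tz,[0,1,0]),tz]
    q,e=ik(p,Tf,q)
    print(psi,'yaw',round(psi+102.1,1),(p*100).round(2),q.round(0),'%.4f'%e)
E
```

```text
14 yaw 116.1 [64.42  6.55  5.6 ] [ 22.  16. -30.  -3. -24. -83.] 0.0000
22 yaw 124.1 [64.31  6.73  5.6 ] [ 20.  17. -26. -10. -29. -68.] 0.0000
30 yaw 132.1 [64.18  6.9   5.6 ] [ 18.  17. -22. -15. -33. -54.] 0.0000
38 yaw 140.1 [64.03  7.05  5.6 ] [ 15.  18. -19. -19. -37. -42.] 0.0000
46 yaw 148.1 [63.86  7.17  5.6 ] [ 14.  20. -16. -21. -42. -31.] 0.0000
54 yaw 156.1 [63.67  7.27  5.6 ] [ 12.  21. -13. -23. -46. -21.] 0.0000
62 yaw 164.1 [63.47  7.34  5.6 ] [ 11.  22. -11. -24. -50. -13.] 0.0000
70 yaw 172.1 [63.26  7.39  5.6 ] [ 11.  23.  -9. -24. -54.  -5.] 0.0000
78 yaw 180.1 [63.05  7.4   5.6 ] [ 10.  25.  -6. -24. -58.   3.] 0.0000
86 yaw 188.1 [62.84  7.39  5.6 ] [ 10.  26.  -4. -23. -61.  10.] 0.0000
94 yaw 196.1 [62.63  7.34  5.6 ] [ 10.  27.  -2. -22. -64.  17.] 0.0000
102 yaw 204.1 [62.43  7.27  5.6 ] [ 11.  29.  -1. -21. -67.  23.] 0.0000
110 yaw 212.1 [62.25  7.17  5.6 ] [ 11.  30.   1. -20. -70.  29.] 0.0000
118 yaw 220.1 [62.08  7.04  5.6 ] [ 12.  31.   2. -19. -72.  36.] 0.0000
126 yaw 228.1 [61.92  6.9   5.6 ] [ 13.  32.   4. -17. -74.  42.] 0.0000
134 yaw 236.1 [61.79  6.73  5.6 ] [ 14.  33.   4. -15. -76.  48.] 0.0000
142 yaw 244.1 [61.69  6.54  5.6 ] [ 15.  34.   5. -13. -77.  54.] 0.0000
```

Emit:
{"name": "apply_moves", "arguments": {
  "motion": [
    [[0,-2,2],8],
    [[0,-4,4],16],
    [[0,-6,5],24],
    [[1,-8,6],32],
    [[2,-10,7],40],
    [[3,-12,7],48],
    [[5,-13,7],56],
    [[7,-14,7],64],
    [[9,-14,7],72],
    [[11,-14,7],80]
  ],
  "hand": 6.5
}}

```text
clock: 27.0
tool_pos: [0.5592, -0.0437, 0.1977]
orientation: [159.8, -0.1, 175.9]
force: [0.2, 0.5, 0.8]
opening: 0.0649
```

Emit:
{"name": "apply_moves", "arguments": {
  "motion": [
    [[0,0,0],8],
    [[1,1,0],16],
    [[2,2,0],24],
    [[3,4,0],32],
    [[4,6,0],40],
    [[5,8,0],48],
    [[5.5,9.5,0],56],
    [[5.8,10.9,-1],64],
    [[5.8,10.9,-3],68],
    [[5.8,10.9,-4],68]
  ]
}}

```text
clock: 28.0
tool_pos: [0.6155, 0.0679, 0.1556]
orientation: [159.5, -0.2, -116.1]
force: [-0.5, -0.2, -1.1]
opening: 0.0648
```

```bash
python3 look.py 21
```

```text
t 28.0 tcp [0.6155 0.0679 0.1556] rpy [ 159.54   -0.19 -116.13] tip box [ -3.9 -20.1 185.5] F [-0.5 -0.2 -1.1] op 64.8
lean 20.46 q [ 15.   29.2  10.9 -13.2 -87.5  51.2]
```

View pics/w21.png

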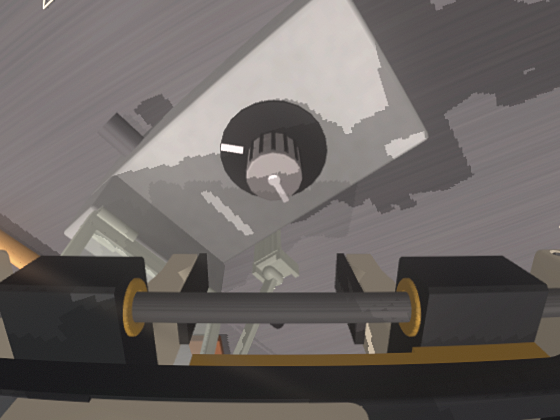

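View pics/u21.png

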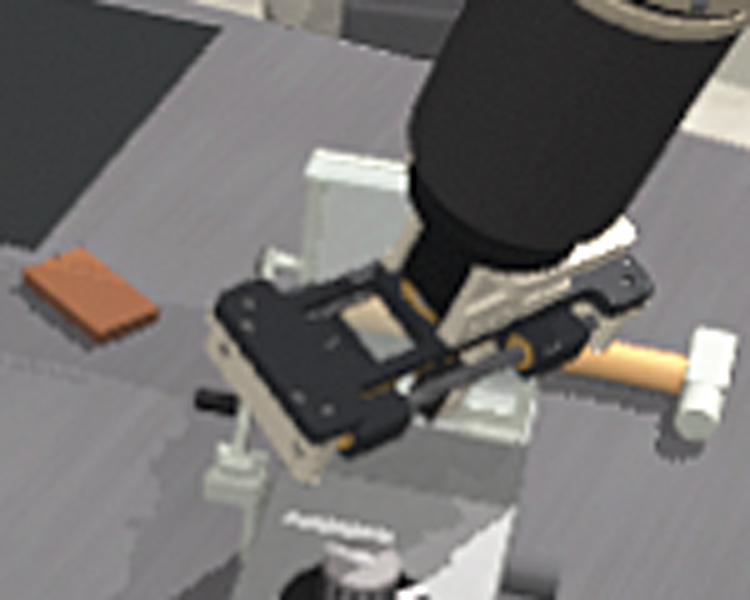

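```bash
python3 - <<'E'
from h import *
o=ctrl.get_obs()
p=cv2.imread('pics/w21.png');cv2.imwrite('pics/w21z.png',cv2.resize(p[90:210,210:340],None,fx=6,fy=5,interpolation=cv2.INTER_CUBIC))
X=onz('wrist',(273,178),.109,o);print(X,w2b(X)); print(proj('wrist',b2w((0,-25,109)),o))
E
```

```text
[0.63201297 0.05825845 0.109     ] [  1.32156752 -26.15195297 109.        ]
[272.87753098 180.22189943]
```

View pics/w21z.png

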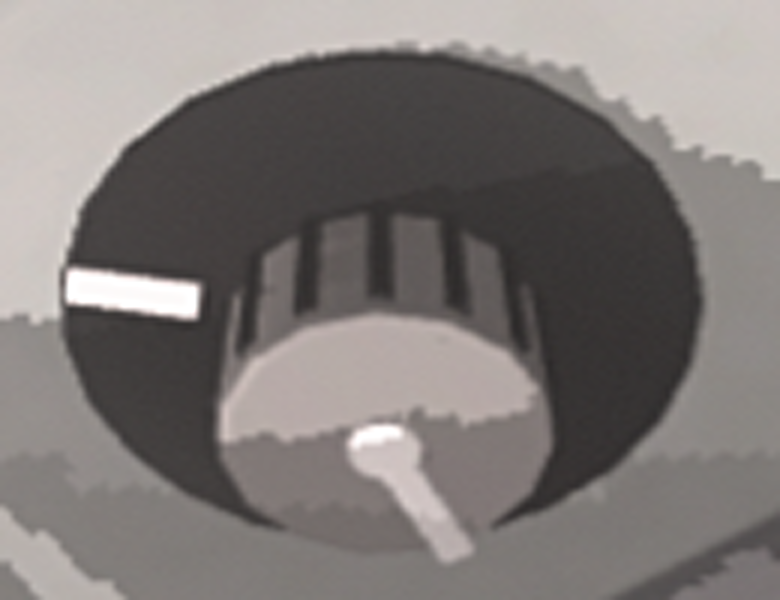

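Emit:
{"name": "apply_moves", "arguments": {
  "motion": [
    [[0.1,-0.2,-3],0],
    [[0.15,-0.25,-6],0],
    [[0.15,-0.25,-8.5],0],
    [[0.15,-0.25,-9.9],0],
    [[0.15,-0.25,-9.9],0]
  ]
}}

```text
clock: 28.65
tool_pos: [0.6174, 0.0636, 0.0596]
orientation: [159.7, -0.1, -116.4]
force: [-0.0, -0.5, 0.7]
opening: 0.0652
```

```bash
python3 look.py 22
```

```text
t 28.65 tcp [0.6174 0.0636 0.0596] rpy [ 1.5969e+02 -8.0000e-02 -1.1636e+02] tip box [ -3.1 -24.8  89.6] F [-0.  -0.5  0.7] op 65.2
lean 20.31 q [ 14.6  33.6   5.4 -13.4 -77.7  53.7]
```

View pics/w22.png

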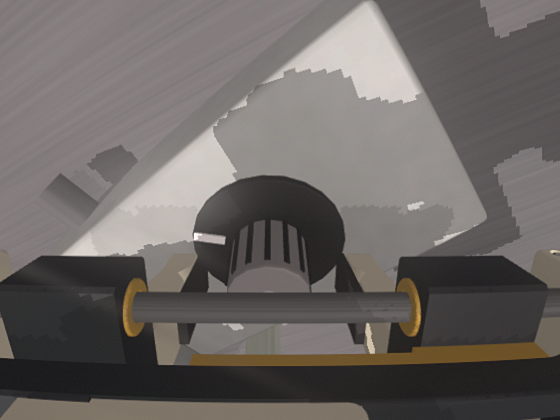

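View pics/v22.png

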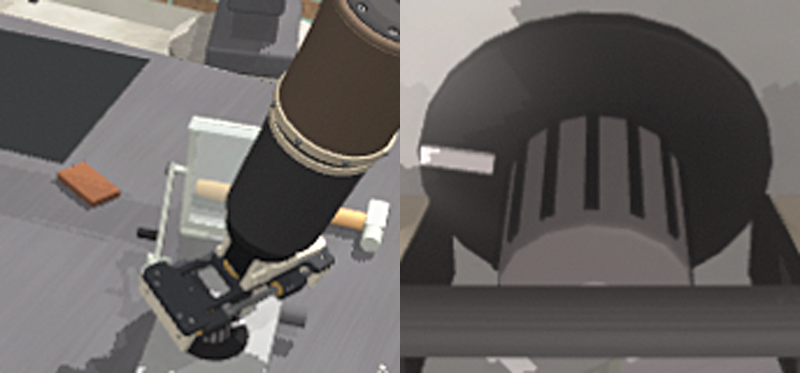

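Emit:
{"name": "apply_moves", "arguments": {
  "motion": [
    [[0,0,0],0],
    [[0,0,0],0],
    [[0,0,0],0],
    [[0,0,0],0],
    [[0,0,0],0],
    [[0,0,0],0]
  ],
  "hand": 3.0
}}

```text
clock: 29.4
tool_pos: [0.6184, 0.0646, 0.061]
orientation: [159.8, 0.0, -116.2]
force: [-0.1, 1.4, 2.9]
opening: 0.0373
```

```bash
python3 look.py 23; python3 - <<'E'
from kin import *
from h import ctrl
o=ctrl.get_obs()
T0=Rot.from_euler('xyz',o['orientation'],degrees=True).as_matrix()
K=b2w((0,-25.3,100))[:2]
# horizontal offset of TCP from axis
off=o['tool_pos'][:2]-K
print('off mm',off*1000, 'in tool x:',(off@T0[:2,0])*1000)
# remove tool-x component discrepancy: knob is centred in jaws at measured pose, so use measured offset
for a in range(0,-133,-8):
    r=rz(a)[:2,:2]@off-off
    print(a,(r*100).round(2))
E
```

```text
t 29.4 tcp [0.6184 0.0646 0.061 ] rpy [ 1.5982e+02  4.0000e-02 -1.1623e+02] tip box [ -2.  -24.   91.1] F [-0.1  1.4  2.9] op 37.3
lean 20.18 q [ 14.7  33.5   5.4 -13.4 -77.7  53.8]
off mm [-12.11354452   5.79623773] in tool x: 0.15542252582083188
0 [0. 0.]
-8 [0.09 0.16]
-16 [0.21 0.31]
-24 [0.34 0.44]
-32 [0.49 0.55]
-40 [0.66 0.64]
-48 [0.83 0.71]
-56 [1.01 0.75]
-64 [1.2  0.76]
-72 [1.39 0.75]
-80 [1.57 0.71]
-88 [1.75 0.65]
-96 [1.91 0.56]
-104 [2.07 0.46]
-112 [2.2  0.33]
-120 [2.32 0.18]
-128 [2.41 0.02]
```

Emit:
{"name": "apply_moves", "arguments": {
  "motion": [
    [[0.07,0.12,0],-6],
    [[0.14,0.24,0],-12],
    [[0.24,0.35,0],-18],
    [[0.34,0.44,0],-24],
    [[0.45,0.52,0],-30],
    [[0.57,0.6,0],-36],
    [[0.7,0.66,0],-42],
    [[0.83,0.71,0],-48],
    [[0.96,0.74,0],-54],
    [[1.1,0.76,0],-60]
  ]
}}

```text
clock: 30.55
tool_pos: [0.6322, 0.0737, 0.0611]
orientation: [159.7, 0.3, -176.6]
force: [8.5, 7.4, -5.8]
opening: 0.0374
```

```bash
python3 look.py 24
```

```text
t 30.55 tcp [0.6322 0.0737 0.0611] rpy [ 159.7     0.32 -176.57] tip box [  2.9 -22.1  91.1] F [ 8.5  7.4 -5.8] op 37.4
lean 20.3 q [  9.9  25.2  -5.1 -23.6 -59.2   5.8]
```

View pics/w24.png

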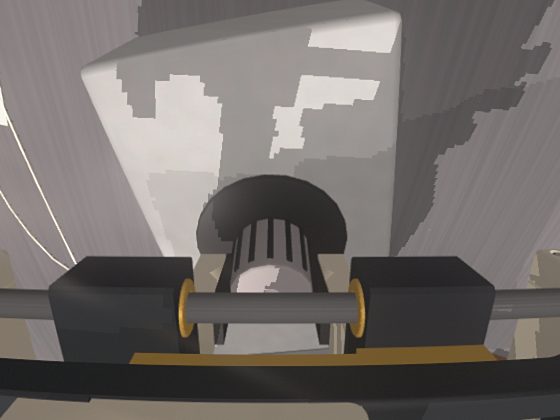

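View pics/v24.png

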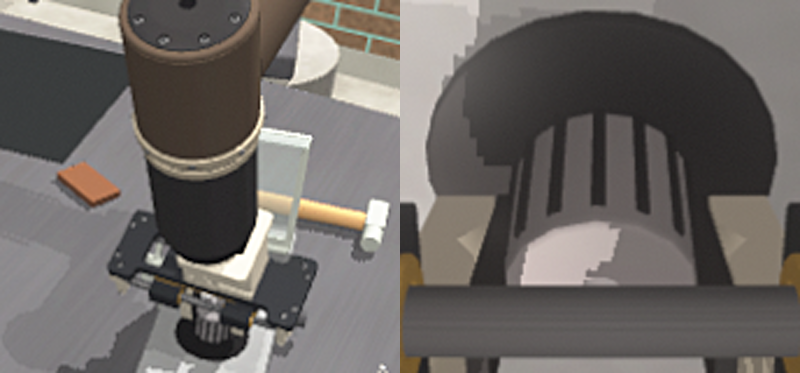

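Emit:
{"name": "apply_moves", "arguments": {
  "motion": [
    [[0.25,0.1,0],-6],
    [[0.42,0.12,0],-12],
    [[0.57,0.12,0],-18],
    [[0.7,0.07,0],-24],
    [[0.83,0.02,0],-30],
    [[0.95,-0.05,0],-36],
    [[1.07,-0.12,0],-42],
    [[1.18,-0.2,0],-48],
    [[1.27,-0.3,0],-54],
    [[1.36,-0.42,0],-60]
  ]
}}

```text
clock: 31.7
tool_pos: [0.6468, 0.0668, 0.0613]
orientation: [159.5, 0.2, 123.5]
force: [21.3, -16.1, -17.0]
opening: 0.0374
```

```bash
python3 look.py 25
```

```text
t 31.7 tcp [0.6468 0.0668 0.0613] rpy [159.52   0.25 123.49] tip box [  7.1 -24.9  91.3] F [ 21.3 -16.1 -17. ] op 37.4
lean 20.49 q [ 19.9  16.3 -25.7  -9.5 -28.3 -68.8]
```

View pics/w25.png

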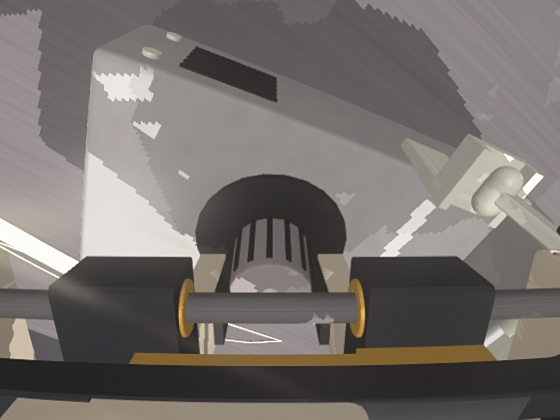

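View pics/v25.png

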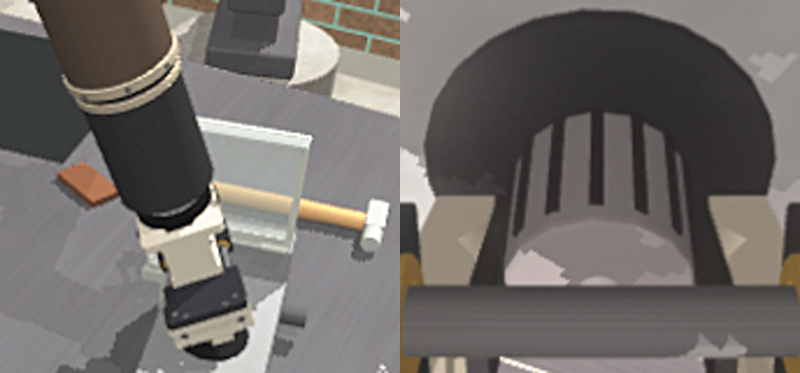

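Emit:
{"name": "apply_moves", "arguments": {
  "motion": [
    [[0.1,-0.14,0],-2],
    [[0.19,-0.27,0],-5.5],
    [[0.19,-0.27,0],-5.5],
    [[0.19,-0.27,0],-5.5]
  ]
}}

```text
clock: 32.25
tool_pos: [0.6476, 0.0653, 0.0614]
orientation: [159.6, 0.1, 118.3]
force: [14.6, -2.7, -8.9]
opening: 0.0373
```

Emit:
{"name": "apply_moves", "arguments": {
  "motion": [
    [[0,0,0],0],
    [[0,0,0],0],
    [[0,0,0],0],
    [[0,0,0],0],
    [[0,0,1.5],0],
    [[0,0,3.5],0],
    [[0,-1.5,5],0],
    [[0,-5,7],0],
    [[0,-9.5,9],0],
    [[0,-14,11],0]
  ],
  "hand": 5.6
}}

```text
clock: 33.25
tool_pos: [0.6444, -0.0755, 0.1718]
orientation: [159.8, 0.0, 118.4]
force: [1.9, -0.1, -0.0]
opening: 0.0559
```

```bash
python3 look.py 26; python3 - <<'E'
from h import *
p,_=ctrl.snapshot('top');cv2.imwrite('pics/top26.png',p)
cv2.imwrite('pics/top26z.png',cv2.resize(p[138:178,238:278],None,fx=14,fy=14,interpolation=cv2.INTER_CUBIC))
E
```

```text
t 33.25 tcp [ 0.6444 -0.0755  0.1718] rpy [1.5977e+02 2.0000e-02 1.1837e+02] tip box [ -25.2 -162.7  201.9] F [ 1.9 -0.1 -0. ] op 55.9
lean 20.23 q [  5.1  10.1 -16.1 -11.  -45.6 -60.3]
```

View pics/top26z.png

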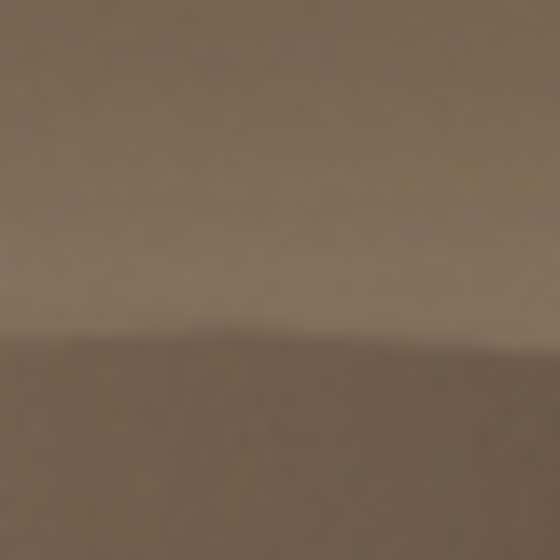

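View pics/w26.png

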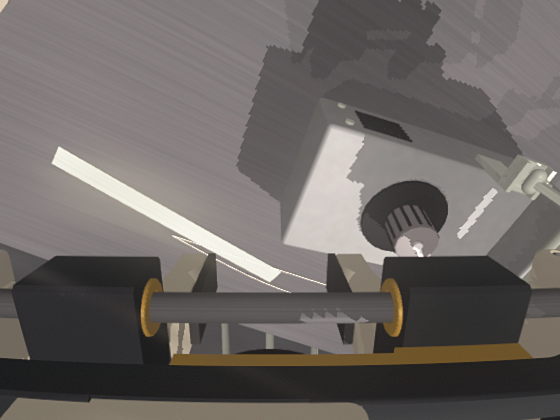

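View pics/s26.png

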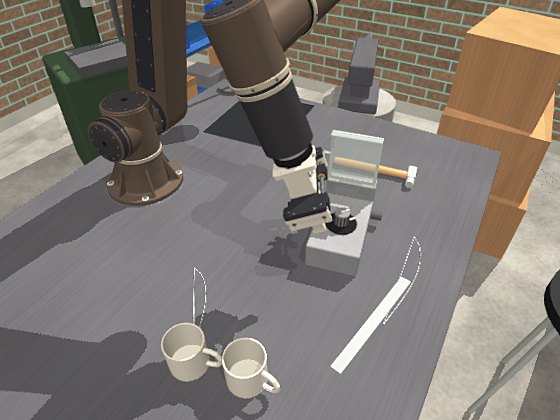

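Emit:
{"name": "apply_moves", "arguments": {
  "motion": [
    [[-2,-4,1],0],
    [[-5,-7,2],0],
    [[-9,-9,3],0],
    [[-13.5,-10,3],0],
    [[-17,-11,3],0],
    [[-20,-11,3],0]
  ]
}}

```text
clock: 34.05
tool_pos: [0.4426, -0.1843, 0.1997]
orientation: [159.9, -0.0, 118.3]
force: [1.0, -0.0, 0.1]
opening: 0.056
```

```bash
python3 - <<'E'
from h import *
p,_=ctrl.snapshot('top');cv2.imwrite('pics/top27.png',p)
cv2.imwrite('pics/top27z.png',cv2.resize(p[138:178,238:278],None,fx=14,fy=14,interpolation=cv2.INTER_CUBIC))
p,_=ctrl.snapshot('scene')
cv2.imwrite('pics/s27z.png',cv2.resize(p[120:240,300:420],None,fx=5,fy=5,interpolation=cv2.INTER_CUBIC))
E
```

```text
(no output)
```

View pics/top27.png

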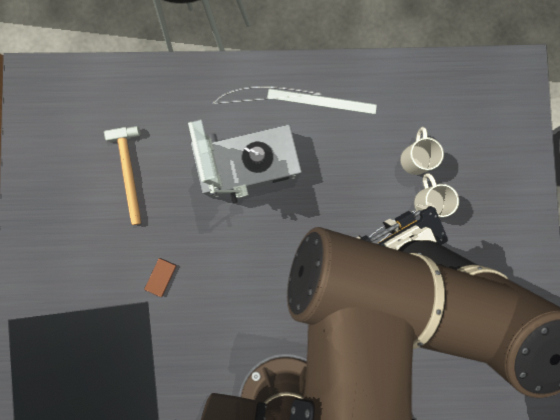

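View pics/top27z.png

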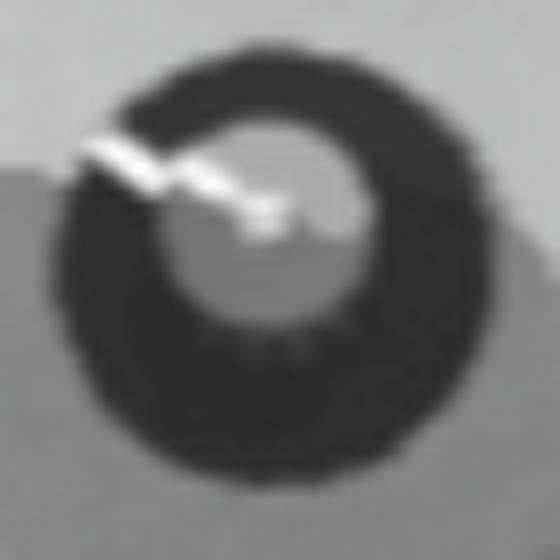

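View pics/s27z.png

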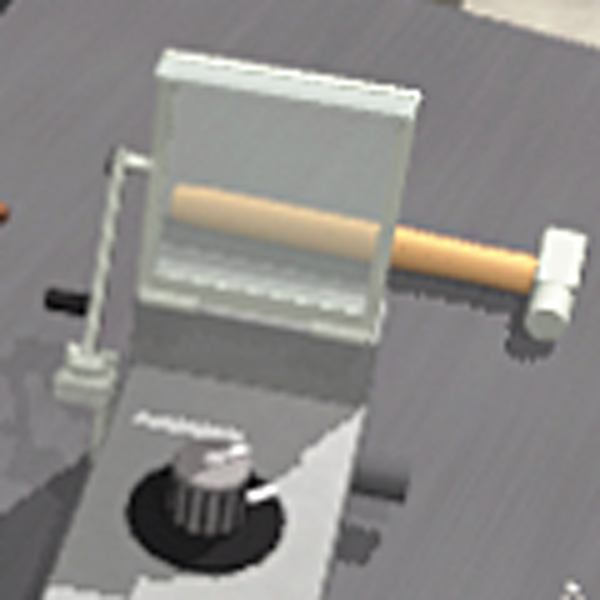

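```bash
python3 - <<'E'
from knob import *
c=w2b(b2w((0,-25,0)));c[2]=0
cd=w2b(onz('top',f(273,268),.075));k=w2b(onz('top',f(267,222),.109))
for q in ((172,168),(180,175),(270,215)):
    X=w2b(onz('top',f(*q),.110));print('ptr',q,X.round(1),val(X,k),val(X,np.array([0,-25,0])))
a=w2b(onz('top',f(175,172),.110));b=w2b(onz('top',f(285,222),.110));d=a-b;print('dir',np.arctan2(d[1],-d[0]))
a=w2b(onz('top',f(85,147),.077));b=w2b(onz('top',f(168,188),.077));d=a-b;print('idx dir',np.arctan2(d[1],-d[0]), [val(w2b(onz('top',f(*q),.077)),cd)[0] for q in((85,147),(168,188),(128,167))])
# automatic: bright mask PCA
p=cv2.imread('pics/top27.png');g=p.astype(float).mean(2)
m=(g>215);m[:138]=0;m[178:]=0;m[:,:240]=0;m[:,276:]=0
n,l,s,ce=cv2.connectedComponentsWithStats(m.astype(np.uint8));print(s,ce)
E
```

```text
ptr (172, 168) [ 13.1 -11.9 110. ] (np.float64(2.3147399167310363), np.float64(18.99288581151512)) (np.float64(2.3544232797312), np.float64(18.538661512851984))
ptr (180, 175) [ 11.6 -12.9 110. ] (np.float64(2.2919420778728385), np.float64(17.170776314768684)) (np.float64(2.3353425280742046), np.float64(16.701039284812303))
ptr (270, 215) [  1.1 -26.6 110. ] (np.float64(-2.402479819195053), np.float64(1.1678147103497938)) (np.float64(-2.1589321226003375), np.float64(1.9588327081258035))
dir 2.23260258341914
idx dir 2.2648805373511327 [np.float64(2.3710678214783347), np.float64(2.4463689631310355), np.float64(2.4061117437331383)]
[[     0      0    560    420 235181]
 [   245    148     13      5     19]] [[279.50234075 209.50480268]
 [250.52631579 150.05263158]]
```

Emit:
{"name": "apply_moves", "arguments": {
  "motion": [
    [[4,2,0.5],0],
    [[8,4,0.5],0],
    [[12,6,0.5],0],
    [[16,9,0.5],0],
    [[20,12,0.5],0],
    [[20.5,15.5,0.5],0],
    [[20.5,17.9,0.5],0],
    [[20.5,17.9,0.5],0]
  ]
}}

```text
clock: 34.95
tool_pos: [0.6494, -0.0016, 0.2039]
orientation: [159.9, -0.0, 118.5]
force: [-0.5, 0.6, -0.0]
opening: 0.0558
```

```bash
python3 - <<'E'
from h import *
import pickle
o,p,d=snap('wrist','w28');pickle.dump(o,open('pics/w28.pkl','wb'));np.save('pics/w28.npy',d)
u=proj('wrist',b2w((0,-25,109)),o);print(u,o['tool_pos'])
x,y=int(u[0]),int(u[1]);cv2.imwrite('pics/w28z.png',cv2.resize(p[y-50:y+45,x-60:x+60],None,fx=6,fy=6,interpolation=cv2.INTER_CUBIC));print(x-60,y-50)
E
```

```text
[344.44985325 180.58817802] [ 0.64939932 -0.00156551  0.2039167 ]
284 130
```

View pics/w28z.png

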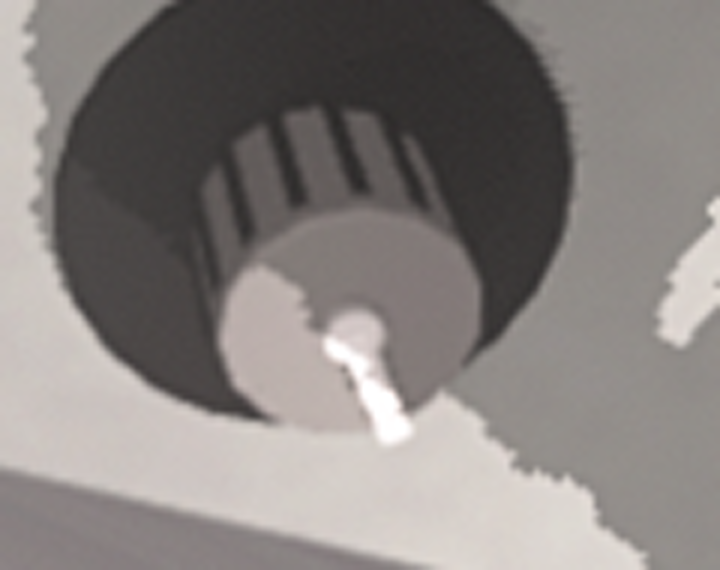

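```bash
python3 - <<'E'
from knob import *
import pickle
o=pickle.load(open('pics/w28.pkl','rb'))
g=lambda x,y:(284+x/6-.42,130+y/6-.42)
h=w2b(onz('wrist',g(352,325),.111,o));e=w2b(onz('wrist',g(398,436),.111,o));print(h,e,val(e,h))
# knob top circle center
k=w2b(onz('wrist',g(350,322),.109,o));print(k,val(e,k))
# index from w21 (dial pts) : bar (65,287)-(200,302) in zoom 6x5 offset 210,90 ; dial outline
o2={'tool_pos':np.array([.6155,.0679,.1556]),'orientation':np.array([159.54,-.19,-116.13])}
g2=lambda x,y:(210+x/6-.42,90+y/5-.4)
a=w2b(onz('wrist',g2(65,287),.077,o2));b=w2b(onz('wrist',g2(202,302),.077,o2))
# dial centre from ellipse: left/right extremes rows
L=w2b(onz('wrist',g2(63,300),.075,o2));Rr=w2b(onz('wrist',g2(702,290),.075,o2))
print('index dir',val(a,b),a,b,'mid dial',(L+Rr)/2,np.linalg.norm(L-Rr))
m=(a+b)/2;print('index from axis',val(m,np.array([1.3,-26,0])),val(m,(L+Rr)/2))
p1=w2b(onz('wrist',g2(380,448),.111,o2));p2=w2b(onz('wrist',g2(458,552),.111,o2));print('old ptr',val(p2,p1))
E
```

```text
[  2.35921394 -26.36083005 111.        ] [ 17.87268788 -12.37544182 111.        ] (np.float64(2.4079497433114985), np.float64(20.88681301239244))
[  3.02447951 -26.0126809  109.        ] (np.float64(2.398680765623444), np.float64(20.16044596206375))
index dir (np.float64(2.3882329422797133), np.float64(16.814253557360804)) [29.78362979 -0.81351103 77.        ] [ 17.51940347 -12.31602708  77.        ] mid dial [  3.97674249 -29.79617116  75.        ] 78.98947777193206
index from axis (np.float64(2.425871240509718), np.float64(29.619562752542304)) (np.float64(2.2734904250933337), np.float64(30.443304374295575))
old ptr (np.float64(0.17312643023408023), np.float64(19.063095900797673))
```

Emit:
{"name": "apply_moves", "arguments": {
  "motion": [
    [[0,-4,1],0],
    [[-3,-8,2],0],
    [[-6,-12,2],0],
    [[-6,-12,2],0]
  ]
}}

```text
clock: 35.4
tool_pos: [0.5872, -0.1293, 0.2261]
orientation: [159.8, 0.0, 118.1]
force: [-1.0, -0.4, 0.7]
opening: 0.056
```

```bash
python3 - <<'E'
from h import *
o,p,d=snap('scene','s29');print(o['force'],o['qvel'].round(1))
cv2.imwrite('pics/s29z.png',cv2.resize(p[110:240,280:410],None,fx=4.5,fy=4.5))
print(ctrl.close_job())
E
```

```text
[-0.97943422 -0.36389841  0.71864962] [ 2.3  1.3  0.9  0.3  1.9 -3.7]
the job is handed in; nothing more can be done
None
```

View pics/s29z.png

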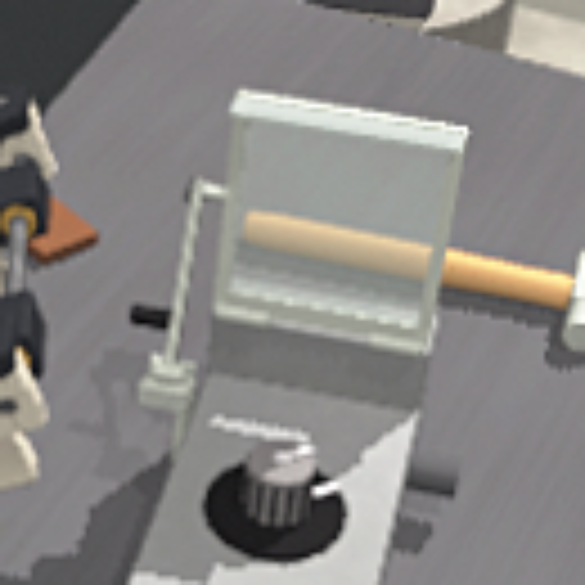

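The cover is propped open on the stay alone and the knob is turned to the index mark. I handed the job in at about 35.5 s of the 67 s allowed; no verdict is reported.

- **Cover:** I gripped the stub, swung the stay towards -y and up past the seat, and lowered the foot into the seat before letting go. The last picture, taken just before handing in, shows the cover still standing on the stay, with the hand clear of everything.
- **Knob:** One grasp turned it clockwise by 125.5°. The close wrist view then put the pointer at about 2.40 rad, against 2.39–2.41 rad for the index. The coarser overhead view put the pointer lower, at about 2.23–2.35 rad, which at worst is slightly outside the 0.14 rad limit.
- **Dial and bystanders:** The dial's index mark is in the same place in the overhead pictures from before and after. The mugs, hammer and steel offcut look unmoved.

**Disagreements and limits**
- The moves cannot tilt the hand, so I got the lean by commanding poses just out of reach. It ended near 20°, because 35° did not fit the joint ranges at the stub.
- The real fingertips sit about 32 mm behind the stated TCP, as both the wrist and scene cameras showed. My first close on the stub missed because of this.
- The second grip held but slipped about 2 mm towards the tips, so I went back and gripped deeper.
- The side force reached about 27 N while turning the knob, and the force was near zero once the hand had let go and moved clear.

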